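# Fetch the silver cup from behind the bitters

## Task

The small silver cup stands at the back of the bottle caddy, behind two bitters bottles. First stand both bottles upright on the black rubber bar mat, leaving the cup where it is; then fetch the cup and stand it upright in the middle of the coaster stack; then put each bottle back upright on the very spot in the caddy that it came from. Do not tip anything over, and leave everything else on the worktop where it is.

Things in the scene. Friction and masses are not known exactly. Their poses are not given: they have to be found in the camera images.
- caddy: fixed walnut board 150 (x) x 190 (y) x 10 mm, with 3 flush round cork inlays 58 mm across and a low brass rail, 27 mm high, on its back (68 mm from the centre) and sides (88 mm); front (-x) open. Origin: centre of the underside; z up, x from front to back. Bottle inlays centred at (x -30, y +42) and (x -30, y -42) mm, cup inlay at (x +22, y 0). Place and yaw (up to 0.3 rad) vary.
- brown_bottle: dark brown glass bitters bottle with black cap, round, body 44 mm across, 105 mm high over all, 0.16 kg nominal, loose; stands on one of the caddy's two bottle inlays, left or right by chance. Origin: centre of the underside; z up. Straight-sided to about 55 mm above its underside; grasp it there.
- green_bottle: dark green glass bitters bottle with pale cap, round, body 47 mm across, 120 mm high over all, 0.16 kg nominal, loose; stands on the caddy's other bottle inlay. Origin: centre of the underside; z up. Straight-sided to about 55 mm above its underside; grasp it there.
- silver_cup: small plain silver cup with a foot, round and open, 50 mm across at the rim, 38 mm at the foot, 46 mm high, 0.06 kg nominal, loose; stands on the caddy's rear inlay. Origin: centre of the underside; z up. Grasp it from outside just under the rim.
- bar_mat: fixed black rubber bar mat, 220 (x) x 130 (y) mm, 5 mm thick, to the left or the right of the caddy: the place for the bottles meanwhile. Origin: centre of the underside, on the worktop; x along its length, z up.
- coasters: fixed stack of five round tan-brown and blue leather coasters, 98 mm across, 25 mm high, on the other side of the caddy from the mat. Origin: centre of the underside, on the worktop; z up.
- jigger: bystander: silver double-cone measure, 43 mm across, 84 mm high, loose, standing behind the caddy to one side. Origin: centre of the underside.
- stopper: bystander: silver wine stopper standing on its cap, 34 mm across, 45 mm high, loose, behind the caddy on the other side from the jigger. Origin: centre of the underside.
Not all that is in view belongs to the job. What is shaped like the green_bottle but blue or turquoise is not meant.

How it is judged:
By the outcome, as a careful person would: the job done as asked, in the order asked, and still so for the second after the job is handed in, with the robot touching nothing.
It also fails if it takes over 112 s, if anything falls off the work surface, if the arm or the gripper's body presses on something with over 40 N, if the wrist force passes 120 N, or if a joint passes its speed limit or range.

## Robot

A 7-joint arm with a two-finger parallel gripper is mounted at the origin on a cart in front of the work surface, level with it; the furniture and walls round the work are solid. World frame = base frame: x ahead of the robot, y to its left, z up, the work surface at z = 0. Lengths are in mm, angles in rad, forces in N, time in s.
With the tool pointing down it reaches from about 400 to 875 mm from the base axis. Payload 4.4 kg.
Tool frame: the origin (TCP) lies midway between the tips of the shut fingers; the grasp point (between the pads) lies ctrl.grip_depth behind it (ctrl.grip_depth is the distance from the TCP to the grasp point, in mm); z points along the fingers, y is the line along which they close (so a half turn about z gives the same grasp; the last joint's range is limited). The gripper opens to 85 mm and grips with 20 to 120 N. Pads are 22 mm wide; open, the fingers measure 114 mm over their backs; the gripper's body (76 mm by 85 mm) begins 54 mm behind the grasp point. The pads swing forward as they close: fully open they stand 13 mm farther back than shut.
Start: joints at [-1.198, 0.628, 0.038, 1.517, -0.027, 0.996, -0.02], TCP at [276.134, 588.445, 231.313] pointing down, gripper open.
Joint ranges: [-3.06, 3.06], [-0.37, 2.12], [-1.25, 1.32], [0.18, 2.47], [-1.1, 4.24], [0.23, 1.98], [-2.94, 2.94]. Speed limits (rad/s): [2.57, 2.57, 3.14, 3.14, 3.14, 3.14, 3.14].

## Interface

Orientations are given as [roll, pitch, yaw] about the fixed x, y, z axes, in that order (R = Rz(yaw) Ry(pitch) Rx(roll)).
In Python, from cell import ctrl gives the robot as it stands.
- The arm moves only by the tool carry_out, never from a script. Its argument "deltas" is one flat list of numbers, 7 for each row, row after row: the turn, a rotation vector about the tool's x, y, z in degrees, then the shift along the tool's x, y, z in m, then the closure, from -1 (fully open) to 1 (shut). In form: [wx, wy, wz, dx, dy, dz, claw, wx, wy, wz, dx, dy, dz, claw, ...]. A call has 1 to 12 rows; each row shifts and turns the commanded pose from where the row before left it, along the tool's axes as they then stand; what a row does not reach is not made up. A row lasts 1/8 s, in which the tool goes at most 62.5 mm and 10.7 degrees, less where a joint would pass 70% of its speed; a pose out of reach is approached as far as the arm can. A call with a gripper value outside its range is refused whole. The fingers move at their own pace and stop on an object; the grip force is fixed at half the most. Time passes only in rows, so rows that do not move let the fingers close. It gives the time, the measured TCP pose, the force, the opening and the grip force at its end, in the units of the state.
- ctrl.read_state(): the state, without advancing time (a new reading comes with each control period).
- ctrl.get_image(name): name is "side" or "top" or "wrist"; returns the picture (480x640x3 uint8, red, green, blue); there is no depth.
- ctrl.calibration(name): a dict with "mtx" (3x3 intrinsics, pixels), "R" (3x3) and "t" (3): a world point X has camera coordinates R X + t. Camera axes: x right, y down, z forward; pixel columns grow to the right and rows downward; lengths in mm; the calibration is good to about 2 mm. The wrist camera is an equidistant fisheye: a pixel r from the principal point sees the ray r / f radians off the axis. A picture is of the moment at which its call begins: read the wrist's pose just before it. calibration takes no time and is no camera call; for the wrist camera it gives the pose at the moment of the call.
- ctrl.finish_job(): hands the job in; it is judged then, once.
The state is a dict: "clock": time; "qpos": joint angles; "qd": joint speeds; "tau": joint torques, N m; "eef_pos": TCP position; "tool_rot": TCP orientation; "force": force on the tool from outside, world axes, zero at the start; "torque": the same for the moment, N m; "width": finger opening in mm; "gripper_force": force on a finger pad.
Only numpy, scipy, OpenCV 4.12 (cv2) and the standard library are available. Lean on these libraries where they do the work, as an engineer would, in place of code of your own. Each camera call takes 0.05 s, during which the arm holds its last target. There are 200 camera calls.

## Working session

There is one attempt and no reset: what is moved stays moved. The work goes in short steps, Python scripts to look and compute and a tool call to move; the robot and the scene stay as the last step left them, time stands still between calls to the robot, and variables do not carry over. Pictures are saved under pics/ and viewed, at most 14 in all, crops included, and the job is handed in when it is done.

Besides the shell and the picture viewer there is one more tool, called as name(argument=value, ...), one argument or row to a line, values as JSON. carry_out: Moves the arm, as the interface text tells. Its arguments: {"type":"object","properties":{"deltas":{"type":"array"}},"required":["deltas"]}

```bash
ls; mkdir -p pics; python3 - <<'E'
from cell import ctrl
import cv2
s=ctrl.read_state();print({k:s[k] for k in('clock','eef_pos','tool_rot','width')},ctrl.grip_depth)
for n in('top','side','wrist'):
    c=ctrl.calibration(n);print(n,c)
    cv2.imwrite(f'pics/{n}0.png',ctrl.get_image(n)[:,:,::-1])
E
```

```text
pics
{'clock': 0.0, 'eef_pos': array([275.88664134, 587.85819657, 230.40488191]), 'tool_rot': array([-3.13973079e+00,  4.17710842e-05,  2.70272995e+00]), 'width': 85.11582137225024} 18.700000000000003
top {'mtx': array([[463.55944991,   0.        , 315.49988033],
       [  0.        , 463.55944991, 233.38505605],
       [  0.        ,   0.        ,   1.        ]]), 'R': array([[ 0.12182992, -0.99254775, -0.00253682],
       [-0.96451385, -0.11778494, -0.23630434],
       [ 0.23424454,  0.03123574, -0.97167578]]), 't': array([-40.80496736, 480.81799839, 889.06018385])}
side {'mtx': array([[506.22240326,   0.        , 325.81773874],
       [  0.        , 506.22240326, 244.74038128],
       [  0.        ,   0.        ,   1.        ]]), 'R': array([[-0.99705142, -0.0739754 , -0.02039892],
       [-0.01826821,  0.48701036, -0.87320512],
       [ 0.07453018, -0.87025775, -0.48692577]]), 't': array([ 471.51858459,   50.47603401, 1061.17210145])}
wrist {'mtx': array([[371.64829954,   0.        , 320.59082689],
       [  0.        , 371.64829954, 235.07867084],
       [  0.        ,   0.        ,   1.        ]]), 'R': array([[ 0.42533724,  0.90503228, -0.00219245],
       [ 0.87073644, -0.40855626,  0.27367835],
       [ 0.246792  , -0.11831464, -0.96181877]]), 't': array([-648.8963377 ,  -35.86401683,  379.08573821])}
```

View pics/top0.png

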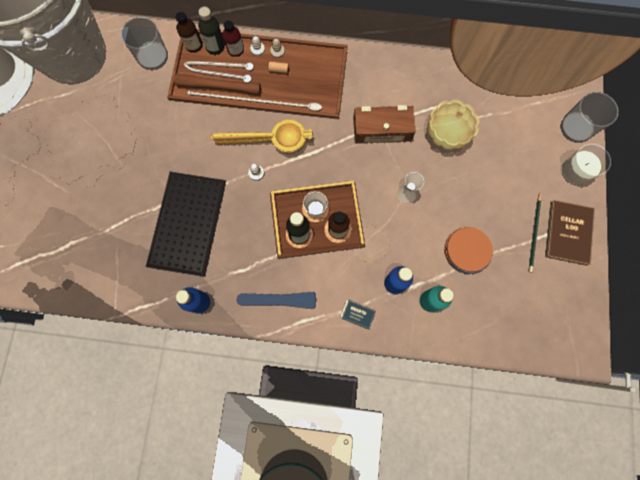

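View pics/side0.png

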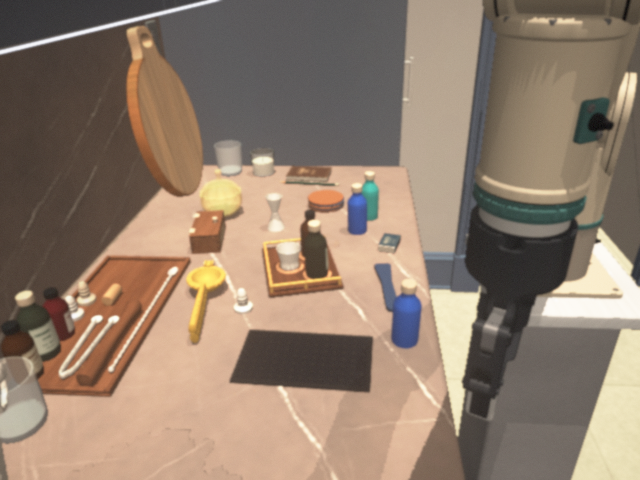

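Top view: the green bottle is at about (299,226) and the brown at (339,226). The cup is at (316,206), the mat at (187,223), the coasters at (470,250), the jigger at (412,186) and the stopper at (256,171). The side view agrees, with the arm clear of the caddy. Next I enlarge both views to get precise pixels.

```bash
cat > h.py <<'E'
import numpy as np, cv2
from scipy.optimize import least_squares
from scipy.spatial.transform import Rotation as Ro
from cell import ctrl
def ray(c,px,fish=False):
    K,R,t=c['mtx'],np.asarray(c['R']),np.asarray(c['t'])
    d=np.array([(px[0]-K[0,2])/K[0,0],(px[1]-K[1,2])/K[1,1],1.])
    if fish:
        r=np.hypot(d[0],d[1]); d=np.array([d[0]/r*np.sin(r),d[1]/r*np.sin(r),np.cos(r)])
    return -R.T@t, R.T@d
def onz(c,px,z,fish=False):
    o,d=ray(c,px,fish); return o+d*(z-o[2])/d[2]
def tri(*rays):
    A=0;b=0
    for o,d in rays:
        d=d/np.linalg.norm(d);P=np.eye(3)-np.outer(d,d);A=A+P;b=b+P@o
    X=np.linalg.solve(A,b); return X,[np.linalg.norm((np.eye(3)-np.outer(d,d)/(d@d))@(X-o)) for o,d in rays]
def proj(c,X,fish=False):
    K=c['mtx'];p=np.asarray(c['R'])@X+c['t']
    if fish:
        r=np.hypot(p[0],p[1]);a=np.arctan2(r,p[2]);q=p[:2]/r*a
    else: q=p[:2]/p[2]
    return q*K[0,0]+K[:2,2]
E
python3 - <<'E'
from h import *
t=cv2.imread('pics/top0.png');s=cv2.imread('pics/side0.png')
a=cv2.resize(t[160:285,260:380],None,fx=4.8,fy=4.8,interpolation=cv2.INTER_CUBIC)[:600,:576]
cv2.imwrite('pics/topc.png',a)
b=cv2.resize(s[200:310,230:360],None,fx=5,fy=5,interpolation=cv2.INTER_CUBIC)
cv2.imwrite('pics/sidec.png',b)
c=ctrl.calibration('top')
for n,p,z in [('c1',(272,191),27),('c2',(354,182),27),('c3',(364,246),27),('c4',(279,257),27),('m1',(170,173),5),('m2',(225,180),5),('m3',(205,275),5),('m4',(148,267),5),('coast',(470,250),25),('jig',(415,180),84),('stop',(256,171),30)]:
    print(n,onz(c,p,z).round(0))
E
```

```text
c1 [572. 124.  27.]
c2 [613. -50.  27.]
c3 [475. -85.  27.]
c4 [430.  88.  27.]
m1 [593. 359.   5.]
m2 [592. 234.   5.]
m3 [377. 240.   5.]
m4 [379. 364.   5.]
coast [ 494. -307.   25.]
jig [ 612. -171.   84.]
stop [612. 164.  30.]
```

View pics/topc.png

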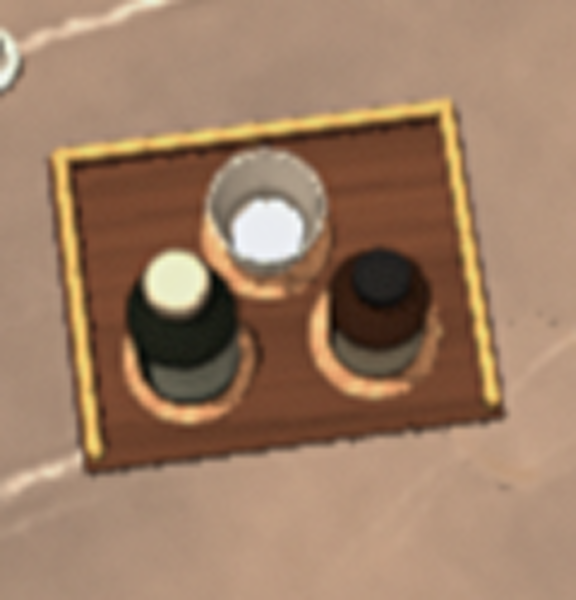

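View pics/sidec.png

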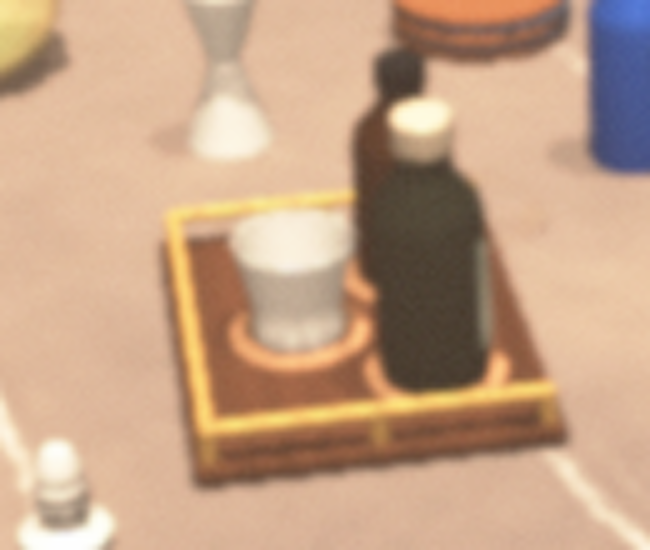

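The caddy crops show the green cap top at crop (177,281) in the top view and (421,115) in the side view. The brown cap is at (381,275) and (400,62), and the cup rim centre at (267,208) and (294,238). The rail and board corners are sharp in both.

```bash
python3 - <<'E'
from h import *
ct,cs=ctrl.calibration('top'),ctrl.calibration('side')
T=lambda x,y:np.array((x,y))/4.8+(260,160)
S=lambda x,y:np.array((x,y))/5+(230,200)
for n,a,b in [('gcap',T(177,278),S(421,113)),('bcap',T(381,273),S(400,60)),('rim',T(267,208),S(294,238)),('railBL',T(62,155),S(207,425)),('railBR',T(446,106),S(175,213)),('boardFL',T(88,472),S(565,440)),
 ('railFL',T(95,455),S(550,387)),('coast',(470,247),(326,200)),('matNL',(148,267),(373,336+0)),('jigtop',(415,180),(274,198)),('stop',(256,169),(241,292)),
 ('matA',(170,173),(234,384)),('matB',(225,180),(252,333)),('matC',(205,275),(373,335)),('matD',(148,267),(370,386))]:
    X,e=tri(ray(ct,a),ray(cs,b));print(n,X.round(1),np.round(e,1))
# caddy fit
pts=[((68,88,27),T(62,155),S(207,425)),((68,-88,27),T(446,106),S(175,213)),((-75,95,0),T(88,472),S(565,440)),((-75,-95,0),T(503,415),None),((75,95,0),None,S(200,484))]
def f(p,full=False):
    r=[]
    c,s=np.cos(p[2]),np.sin(p[2])
    for m,a,b in pts:
        X=np.array([p[0]+c*m[0]-s*m[1],p[1]+s*m[0]+c*m[1],m[2]])
        if a is not None:r+=list(proj(ct,X)-a)
        if b is not None:r+=list(proj(cs,X)-b)
    return np.array(r)
o=least_squares(f,[520,20,.25]);p=o.x;print(p,o.fun.round(1))
c,s=np.cos(p[2]),np.sin(p[2])
for m in[(-30,42),(-30,-42),(22,0)]:print(p[0]+c*m[0]-s*m[1],p[1]+s*m[0]+c*m[1])
E
```

```text
gcap [490.   54.5 127.8] [1. 1.]
bcap [506.6 -25.7 112.1] [0.7 0.7]
rim [547.1  25.6  53.8] [0. 0.]
railBL [569.8 121.6  23.9] [0.1 0.1]
railBR [613.5 -47.8  24. ] [0.6 0.6]
boardFL [431.6  92.    1. ] [0. 0.]
railFL [436.7  87.7  23. ] [1. 1.]
coast [ 498.9 -309.3   13.8] [4. 4.]
matNL [372.7 334.8  79.5] [2.9 2.9]
jigtop [ 611.2 -171.5   79. ] [2.3 2.3]
stop [617.1 164.4  34.5] [2.2 2.2]
matA [592.8 361.1  -1.9] [2.6 2.6]
matB [590.5 235.6  -2. ] [3.4 3.4]
matC [374.8 240.5   5.4] [1.9 1.9]
matD [378.6 363.2   6.3] [0.1 0.1]
[5.26426167e+02 1.99773434e+01 2.59205775e-01] [-0.5 -0.3 -0.1 -1.1  0.1 -0.7 -0.9 -1.2 -0.4  1.   1.   0.6  0.8  1.
 -1.   1. ]
486.66320754369883 52.88489701540546
508.1934944908427 -28.308986645703214
547.6912313789095 25.616228056892524
```

```bash
cat > plan.py <<'E'
import sys
from h import *
def rot(psi,th):  # tool tilted th deg from straight down, pointing along heading psi (rad)
    t=np.radians(th);c,s=np.cos(psi),np.sin(psi)
    z=np.array([c*np.sin(t),s*np.sin(t),-np.cos(t)]);y=np.array([-s,c,0]);return np.c_[np.cross(y,z),y,z]
def plan(wps,claw,vmax=50):
    """wps: (grasp point xyz, psi, th); prints rows in tool axes from the measured pose"""
    s=ctrl.read_state();R=Ro.from_euler('xyz',s['tool_rot']).as_matrix();p=np.array(s['eef_pos'])
    for g,psi,th in wps:
        Rt=rot(psi,th);pt=np.array(g)+Rt[:,2]*ctrl.grip_depth
        rv=Ro.from_matrix(R.T@Rt).as_rotvec(degrees=True)
        n=max(1,int(np.ceil(max(np.linalg.norm(rv)/10,np.linalg.norm(pt-p)/vmax))))
        d=(pt-p)/n;out=[]
        for i in range(n):
            w=np.round(rv/n,1);l=np.round(R.T@(d)/1000,4)
            out+=[*w,*l,claw]
            p=p+R@l*1000;R=R@Ro.from_rotvec(w,degrees=True).as_matrix()
        print(n,'rows:',', '.join(f'{v+0:g}' for v in out))
def st():
    s=ctrl.read_state();R=Ro.from_euler('xyz',s['tool_rot']).as_matrix()
    print(round(s['clock'],2),'grasp pt',(s['eef_pos']-R[:,2]*ctrl.grip_depth).round(1),'z',R[:,2].round(3),'y',R[:,1].round(3),'w',round(s['width'],1),'F',np.round(s['force'],1),'q',np.round(s['qpos'],2))
E
python3 - <<'E'
from plan import *
for n in('top','side'):
    hsv=cv2.cvtColor(cv2.imread(f'pics/{n}0.png'),cv2.COLOR_BGR2HSV)
    m=cv2.inRange(hsv,(3,130,110),(14,255,255))
    k,_,stt,cen=cv2.connectedComponentsWithStats(m)
    for i in range(1,k):
        if stt[i,4]>80:print(n,stt[i],cen[i].round(1),onz(ctrl.calibration(n),cen[i],25).round(1))
st()
u=np.array([np.cos(.26),np.sin(.26),0])
g=np.array([488,53.5,55])+4*u
R=rot(.26,55)
plan([((340,330,220),.26,20),(g-R[:,2]*140,.26,55)],-.45)
E
```

```text
top [ 168   38  179   79 7753] [271.9  76.4] [847.5 164.2  25. ]
top [ 355  107   60   27 1378] [384.3 120.4] [ 768.1 -102.5   25. ]
top [ 276  188   85   61 2177] [317.5 217.1] [526.   19.2  25. ]
top [ 446  227   47   44 1570] [469.3 248.8] [ 496.1 -305.    25. ]
side [ 126   59   56  136 1558] [142.1 125.4] [1269.9 -975.3   25. ]
side [309 190  34  15 391] [325.  197.3] [ 496.7 -299.1   25. ]
side [191 211  32  41 881] [206.3 230.9] [761.3 -96.8  25. ]
side [267 248  44  35 602] [284.7 269.3] [551.8  65.   25. ]
side [  39  257  150  138 7782] [112.7 319.7] [833.2 245.4  25. ]
side [326 257  12  20  93] [331.7 269. ] [456.   59.7  25. ]
side [270 280  72  16 479] [304.6 287.3] [503.9 128.2  25. ]
0.15 grasp pt [275.9 588.  249.3] z [-0.001 -0.001 -1.   ] y [ 0.425  0.905 -0.001] w 85.2 F [ 0.1  0.1 -0.5] q [-1.2   0.63  0.04  1.52 -0.03  1.   -0.02]
6 rows: -1.2, -3.2, -6.6, -0.0288, -0.0337, 0.0047, -0.45, -1.2, -3.2, -6.6, -0.0244, -0.0369, 0.0055, -0.45, -1.2, -3.2, -6.6, -0.0197, -0.0395, 0.0059, -0.45, -1.2, -3.2, -6.6, -0.0147, -0.0416, 0.006, -0.45, -1.2, -3.2, -6.6, -0.0094, -0.0432, 0.0058, -0.45, -1.2, -3.2, -6.6, -0.0041, -0.044, 0.0053, -0.45
7 rows: 0, -5, 0, 0.0078, -0.0436, 0.0089, -0.45, 0, -5, 0, 0.0086, -0.0436, 0.0082, -0.45, 0, -5, 0, 0.0092, -0.0436, 0.0074, -0.45, 0, -5, 0, 0.0098, -0.0436, 0.0066, -0.45, 0, -5, 0, 0.0104, -0.0436, 0.0057, -0.45, 0, -5, 0, 0.0108, -0.0436, 0.0048, -0.45, 0, -5, 0, 0.0112, -0.0436, 0.0038, -0.45
```

carry_out(
  deltas=[-1.2,-3.2,-6.6,-0.029,-0.034,0.005,-0.45,-1.2,-3.2,-6.6,-0.024,-0.037,0.005,-0.45,-1.2,-3.2,-6.6,-0.02,-0.04,0.006,-0.45,-1.2,-3.2,-6.6,-0.015,-0.042,0.006,-0.45,-1.2,-3.2,-6.6,-0.009,-0.043,0.006,-0.45,-1.2,-3.2,-6.6,-0.004,-0.044,0.005,-0.45],
)

```text
clock: 0.9
eef_pos: [346.1, 329.8, 203.1]
tool_rot: [3.138, 0.352, -2.879]
force: [1.9, -0.4, 0.2]
width: 61.9
gripper_force: 0.0
```

carry_out(
  deltas=[0,-5,0,0.008,-0.044,0.009,-0.45,0,-5,0,0.009,-0.044,0.008,-0.45,0,-5,0,0.009,-0.044,0.007,-0.45,0,-5,0,0.01,-0.044,0.007,-0.45,0,-5,0,0.01,-0.044,0.006,-0.45,0,-5,0,0.011,-0.044,0.005,-0.45,0,-5,0,0.011,-0.044,0.004,-0.45,0,0,0,0,0,0,-0.45],
)

```text
clock: 1.9
eef_pos: [380.2, 177.2, 168.0]
tool_rot: [-2.869, 0.389, -2.777]
force: [-0.9, 1.7, -0.6]
width: 62.0
gripper_force: 0.0
```

```bash
python3 - <<'E'
from plan import *
st()
u=np.array([np.cos(.26),np.sin(.26),0])
g=np.array([488,53.5,55])+4*u
R=rot(.26,55)
print(g-R[:,2]*140)
c=ctrl.calibration('wrist');np.savez('w1.npz',**{k:np.asarray(c[k]) for k in('mtx','R','t')})
cv2.imwrite('pics/wrist1.png',ctrl.get_image('wrist')[:,:,::-1])
E
```

```text
1.9 grasp pt [372.1 179.5 184.7] z [ 0.437 -0.121 -0.891] y [-0.248  0.936 -0.249] w 62.0 F [-0.9  1.7 -0.6] q [-0.04  0.68 -1.24  2.47  1.42  1.13 -0.46]
[381.03871425  25.04599386 135.30070109]
```

View pics/wrist1.png

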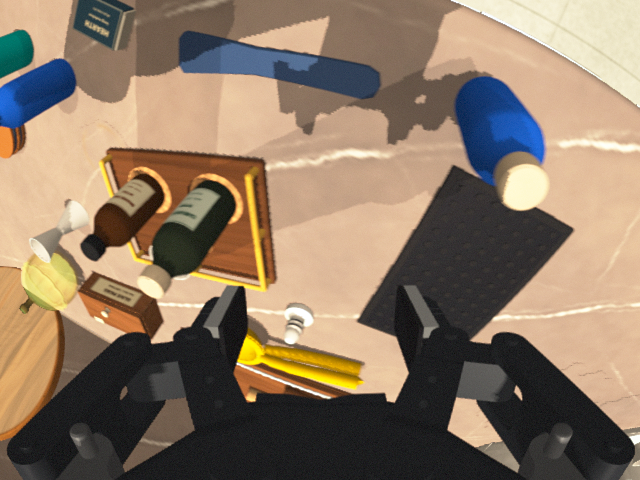

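The wrist view shows both bottles in the caddy at left and the mat at right, so nothing has been touched. The arm stopped early with joint 3 at -1.24 and joint 4 at 2.47, both at their limits, so this front approach is out of reach. I'll fit a kinematic model to the measured poses and use it to choose reachable grasps. A few more poses on the way back give the fit enough data.

carry_out(
  deltas=[0,0,0,0,0.05,-0.03,-0.45,5,5,0,0,0.05,-0.03,-0.45,5,5,0,0,0.04,-0.03,-0.45],
)

```text
clock: 2.33
eef_pos: [302.0, 330.6, 213.9]
tool_rot: [-2.717, 0.227, -2.823]
force: [1.6, 0.9, -0.4]
width: 61.9
gripper_force: 0.0
```

```bash
cat > fk.py <<'E'
from plan import *
import json,os,itertools
def rec():
    s=ctrl.read_state()
    with open('data.txt','a') as f:f.write(json.dumps([list(map(float,s['qpos'])),list(map(float,s['eef_pos'])),list(map(float,s['tool_rot']))])+'\n')
def H(R=None,t=(0,0,0)):
    M=np.eye(4)
    if R is not None:M[:3,:3]=R
    M[:3,3]=t;return M
rz=lambda a:H(Ro.from_euler('z',a).as_matrix());ry=lambda a:H(Ro.from_euler('y',a).as_matrix())
T=lambda x,z:H(None,(x,0,z))
def fk(q,P,sg,links=False):
    f,d1,Lu,a,Lf,b,Lt,g,a0,a2=P
    M=[rz(q[0]*sg[3]+f)@T(a0,d1)@ry(q[1])]
    M.append(M[-1]@T(0,Lu)@rz(sg[0]*q[2])@T(a,0)@ry(q[3]))
    M.append(M[-1]@T(a2,Lf)@rz(sg[1]*q[4])@ry(q[5]))
    M.append(M[-1]@T(b,Lt)@rz(sg[2]*q[6]+g))
    return M if links else M[-1]
E
python3 - <<'E'
from fk import *
S=[([-1.198,0.628,0.038,1.517,-0.027,0.996,-0.02],[276.134,588.445,231.313],[-3.13973079,0,2.70273])]
open('data.txt','w').write(json.dumps(S[0])+'\n');rec()
st()
D=[json.loads(l) for l in open('data.txt')]
def res(P,sg):
    r=[]
    for q,p,e in D:
        M=fk(q,P,sg);r+=list(M[:3,3]-p)+list((M[:3,:3]-Ro.from_euler('xyz',e).as_matrix()).ravel()*200)
    r+=list(np.array([P[3],P[5],P[8],P[9]])*.01)
    return np.array(r)
best=[]
for sg in itertools.product([1,-1],repeat=4):
  for g in(0,1.57,3.14,-1.57):
    f0=1.132+1.198*sg[3]
    o=least_squares(res,[f0,300,400,0,400,0,200,g,0,0],args=(sg,),x_scale=[.1,100,100,50,100,50,100,.1,50,50])
    best.append((o.cost,sg,o.x))
best.sort(key=lambda t:t[0])
for b in best[:4]:print(round(b[0],2),b[1],b[2].round(2))
E
```

```text
2.33 grasp pt [296.  336.7 230.5] z [ 0.324 -0.326 -0.888] y [-0.198  0.894 -0.401] w 61.9 F [ 1.6  0.9 -0.4] q [-0.51  0.73 -1.15  2.01  0.95  1.43 -0.3 ]
15.01 (-1, -1, -1, -1) [-4.0000e-02  5.1863e+02  5.0695e+02  8.0430e+01  2.7667e+02 -8.5330e+01
  5.8429e+02  1.5400e+00 -8.5440e+01 -1.0005e+02]
15.01 (-1, -1, -1, -1) [-4.0000e-02  5.1863e+02  5.0695e+02  8.0430e+01  2.7667e+02 -8.5330e+01
  5.8429e+02  1.5400e+00 -8.5440e+01 -1.0005e+02]
15.01 (-1, -1, -1, -1) [-4.0000e-02  5.1863e+02  5.0695e+02  8.0430e+01  2.7667e+02 -8.5330e+01
  5.8429e+02  1.5400e+00 -8.5440e+01 -1.0005e+02]
15.01 (-1, -1, -1, -1) [-4.0000e-02  5.1863e+02  5.0695e+02  8.0430e+01  2.7667e+02 -8.5330e+01
  5.8428e+02  1.5400e+00 -8.5440e+01 -1.0005e+02]
```

```bash
python3 - <<'E'
from fk import *
open('data.txt','a').write(json.dumps([[-0.04,.68,-1.24,2.47,1.42,1.13,-.46],[380.2,177.2,168.0],[-2.869,.389,-2.777]])+'\n')
D=[json.loads(l) for l in open('data.txt')]
def res(P,sg,w):
    r=[]
    for q,p,e in D:
        M=fk(q,P,sg);r+=list(M[:3,3]-p)+list((M[:3,:3]-Ro.from_euler('xyz',e).as_matrix()).ravel()*200)
    return np.array(r+list(np.array([P[3],P[5],P[8],P[9]])*w))
sg=(-1,)*4
for w in(100,.05):
    o=least_squares(res,[0,300,400,0,400,0,200,1.57,0,0],args=(sg,w),x_scale=[.1,100,100,50,100,50,100,.1,50,50])
    print(w,o.cost,o.x.round(2));print(o.fun[:36].reshape(3,12).round(1))
E
```

```text
100 66.98208460268644 [-4.0000e-02  3.0875e+02  5.6920e+02 -0.0000e+00  3.7692e+02 -0.0000e+00
  3.3951e+02  1.5300e+00 -0.0000e+00 -0.0000e+00]
[[-1.9  2.2 -6.   0.2  0.4  0.2  0.4 -0.2  0.6  0.1  0.6 -0. ]
 [-0.4  1.5  2.1 -1.   0.2 -2.7  0.8 -0.7 -2.5  3.  -1.6  0. ]
 [-1.  -2.9  4.  -0.7  1.5 -0.5  0.2 -0.5 -3.7  1.4 -3.1  0.3]]
0.05 34.62043171796464 [-4.0000e-02  3.1013e+02  5.6903e+02 -6.7500e+00  3.7556e+02 -5.8700e+00
  3.4924e+02  1.5300e+00 -6.1300e+00 -1.0800e+01]
[[-2.1  1.1 -0.8  0.2  0.4  0.2  0.4 -0.2  0.6  0.1  0.6 -0. ]
 [ 1.3 -0.3  0.7 -1.   0.2 -2.7  0.8 -0.7 -2.6  3.1 -1.6  0. ]
 [-1.2  0.5  0.1 -0.7  1.5 -0.6  0.2 -0.5 -3.8  1.5 -3.1  0.3]]
```

```bash
cat >> fk.py <<'E'
P0=[-.04,310.1,569,-6.7,375.6,-5.9,349.2,1.53,-6.1,-10.8];SG=(-1,)*4
LO=np.array([-3.06,-.37,-1.25,.18,-1.1,.23,-2.94]);HI=np.array([3.06,2.12,1.32,2.47,4.24,1.98,2.94])
def ik(g,R,q0,m=.06):
    pt=np.array(g)+R[:,2]*ctrl.grip_depth
    def r(q):
        M=fk(q,P0,SG);return np.r_[(M[:3,3]-pt)/10,(M[:3,:3]-R).ravel()*10,(q-q0)*.003]
    o=least_squares(r,np.clip(q0,LO+m+.01,HI-m-.01),bounds=(LO+m,HI-m),max_nfev=60)
    return o.x,np.linalg.norm(o.fun[:-7])
def flip(R):return R@np.diag([-1,-1,1.])
E
cat > srch.py <<'E'
from fk import *
from multiprocessing import Pool
rng=np.random.default_rng(0)
q0=np.array([-.51,.73,-1.15,2.01,.95,1.43,-.3]);qs=np.array([-1.198,.628,.038,1.517,-.027,.996,-.02])
seeds=[q0,qs]+[rng.uniform(LO,HI) for _ in range(4)]
PL={'G':(488,53.5,55),'Gup':(488,53.5,160),'B':(507,-27,55),'Bup':(507,-27,160),'M1':(530,300,50),'M1up':(530,300,160),'M2':(430,300,50),'M2up':(430,300,160)}
def job(a):
    th,h=a;out=''
    for n,g in PL.items():
        for k in(0,1):
            R=rot(np.radians(h),th);R=flip(R) if k else R
            e=min(ik(g,R,s)[1] for s in seeds)
            out+=f'{n}{"f" if k else ""} ' if e<.3 else ''
    return th,h,out
if __name__=='__main__':
    with Pool() as p:
        for r in p.map(job,[(th,h) for th in(45,55) for h in range(-180,180,20)]):print(*r)
E
export OMP_NUM_THREADS=1; nproc; time timeout 500 python3 srch.py
```

```text
1
45 -180 G Gf Gup Gupf B Bf Bup Bupf M1 M1f M1up M1upf M2 M2f M2up M2upf 
45 -160 G Gf Gup Gupf B Bf Bup Bupf M1 M1f M1up M1upf M2 M2f M2up M2upf 
45 -140 G Gf Gup Gupf B Bf Bup Bupf M1 M1f M1up M1upf M2 M2f M2up M2upf 
45 -120 G Gf Gup Gupf B Bf Bup Bupf M1 M1f M1up M1upf M2 M2f M2up M2upf 
45 -100 G Gf Gup Gupf B Bf Bup Bupf M1 M1f M1up M1upf M2 M2f M2up M2upf 
45 -80 G Gf Gup Gupf B Bf Bup Bupf M1 M1f M1up M1upf M2 M2f M2up M2upf 
45 -60 G Gf Gup Gupf B Bf Bup Bupf M1 M1f M1up M1upf M2 M2f M2up M2upf 
45 -40 G Gf Gup Gupf M1 M1f M1up M1upf M2 M2f M2up M2upf 
45 -20 M1 M1f M1up M1upf M2 M2f M2up M2upf 
45 0 M1 M1f M1up M1upf 
45 20 M1 M1f M1up M1upf 
45 40 B Bf Bup Bupf M1 M1f M1up M1upf 
45 60 G Gf B Bf Bup Bupf M1 M1f M1up M1upf 
45 80 G Gf Gup Gupf B Bf Bup Bupf M1 M1f M2 M2f 
45 100 G Gf Gup Gupf B Bf Bup Bupf M1 M1f M1up M1upf M2 M2f M2up M2upf 
45 120 G Gf Gup Gupf B Bf Bup Bupf M1 M1f M1up M1upf M2 M2f M2up M2upf 
45 140 G Gf Gup Gupf B Bf Bup Bupf M1 M1f M1up M1upf M2 M2f M2up M2upf 
45 160 G Gf Gup Gupf B Bf Bup Bupf M1 M1f M1up M1upf M2 M2f M2up M2upf 
55 -180 G Gf Gup G
[... 307 characters left out ...]
pf 
55 -80 G Gf Gup Gupf B Bf Bup Bupf M1 M1f M1up M1upf M2 M2f M2up M2upf 
55 -60 G Gf Gup Gupf B Bf Bup Bupf M1 M1f M1up M1upf M2 M2f M2up M2upf 
55 -40 M1 M1f M1up M1upf M2 M2f M2up M2upf 
55 -20 M1 M1f M1up M1upf M2 M2f M2up M2upf 
55 0 M1 M1f M1up M1upf 
55 20 
55 40 
55 60 G Gf Bup Bupf M1 M1f M1up M1upf 
55 80 G Gf Gup Gupf B Bf Bup Bupf M1f M2 M2f M2up M2upf 
55 100 G Gf Gup Gupf B Bf Bup Bupf M1 M1f M1up M1upf M2 M2f M2up M2upf 
55 120 G Gf Gup Gupf B Bf Bup Bupf M1 M1f M1up M1upf M2 M2f M2up M2upf 
55 140 G Gf Gup Gupf B Bf Bup Bupf M1 M1f M1up M1upf M2 M2f M2up M2upf 
55 160 G Gf Gup Gupf B Bf Bup Bupf M1 M1f M1up M1upf M2 M2f M2up M2upf 
real	2m11.276s
user	7m34.355s
sys	0m0.300s
```

```bash
cat > sim.py <<'E'
from fk import *
def sim(q,wps):
    """wps (grasp pt, psi deg, th); linear ik continuation"""
    for g,psi,th in wps:
        M=fk(q,P0,SG);Ra=M[:3,:3];ga=M[:3,3]-Ra[:,2]*ctrl.grip_depth;Rb=rot(np.radians(psi),th)
        rv=Ro.from_matrix(Ra.T@Rb).as_rotvec();e=0
        for f in np.linspace(.1,1,10):
            qn,er=ik(ga+(np.array(g)-ga)*f,Ra@Ro.from_rotvec(rv*f).as_matrix(),q,.01);e=max(e,er);q=qn
        L=fk(q,P0,SG,True)
        print(np.round(g),psi,th,'err',round(e,2),'q',q.round(2),'wrist z',L[2][2,3].round(),'elbow',L[1][:3,3].round())
    return q
E
python3 - <<'E'
from sim import *
st()
q=np.array(ctrl.read_state()['qpos'])
back=lambda g,psi,th,d:np.array(g)-rot(np.radians(psi),th)[:,2]*d
g=(489.5,51,52);b=(507,-25,52)
q=sim(q,[((330,420,240),-60,10),(back(g,-60,50,130),-60,50),(g,-60,50),((489,51,150),-60,50),((535,300,150),-60,50),((535,300,48),-60,50),(back((535,300,48),-60,50,130),-60,50)])
q=sim(q,[((480,250,260),-60,0),((480,0,260),-80,-20),(back(b,-80,-50,130),-80,-50),(b,-80,-50),((507,-25,150),-80,-50),((430,300,150),-80,-50),((430,300,48),-80,-50),(back((430,300,48),-80,-50,130),-80,-50)])
q=sim(q,[((547,26,200),-75,0),((547,26,48),-75,0),((547,26,150),-75,0),((496,-306,150),-75,0),((496,-306,65),-75,0)])
E
```

```text
2.33 grasp pt [296.  336.7 230.5] z [ 0.324 -0.326 -0.888] y [-0.198  0.894 -0.401] w 61.9 F [ 1.6  0.9 -0.4] q [-0.51  0.73 -1.15  2.01  0.95  1.43 -0.3 ]
[330 420 240] -60 10 err 0.0 q [-0.48  0.67 -0.93  1.79  0.71  1.16 -1.18] wrist z 566.0 elbow [312. 142. 760.]
[440. 137. 136.] -60 50 err 0.0 q [-0.55  0.85 -0.52  2.17  1.23  1.3  -1.55] wrist z 353.0 elbow [365. 200. 692.]
[490.  51.  52.] -60 50 err 0.0 q [-0.4   1.   -0.41  2.22  1.53  1.21 -1.68] wrist z 269.0 elbow [440. 165. 623.]
[489  51 150] -60 50 err 0.0 q [-0.37  0.79 -0.47  2.22  1.38  1.22 -1.47] wrist z 367.0 elbow [373. 125. 715.]
[535 300 150] -60 50 err 0.0 q [-0.66  0.96 -0.52  1.64  1.13  1.5  -1.21] wrist z 367.0 elbow [374. 261. 642.]
[535 300  48] -60 50 err 0.0 q [-0.68  1.11 -0.48  1.64  1.2   1.42 -1.33] wrist z 265.0 elbow [404. 295. 569.]
[485. 386. 132.] -60 50 err 0.0 q [-0.8   1.03 -0.54  1.51  1.07  1.59 -1.24] wrist z 348.0 elbow [351. 328. 606.]
[480 250 260] -60 0 err 0.0 q [ 0.13  0.68 -1.1   1.81  0.68  1.09 -0.69] wrist z 591.0 elbow [342. -64. 756.]
[480   0 260] -80 -20 err 0.0 q [ 0.9   
[... 656 characters left out ...]
434.]
[447. 202. 132.] -80 -50 err 0.0 q [ 0.72  1.22 -1.24  2.13  0.53  0.46 -0.45] wrist z 342.0 elbow [ 377. -370.  506.]
[547  26 200] -75 0 err 0.0 q [ 0.52  0.75 -1.03  1.86  0.77  0.99 -0.6 ] wrist z 530.0 elbow [ 319. -206.  729.]
[547  26  48] -75 0 err 0.0 q [ 0.4   0.94 -0.82  1.97  1.05  0.75 -0.82] wrist z 379.0 elbow [ 404. -197.  651.]
[547  26 150] -75 0 err 0.0 q [ 0.48  0.81 -0.97  1.91  0.86  0.91 -0.66] wrist z 480.0 elbow [ 346. -206.  706.]
[ 496 -306  150] -75 0 err 0.0 q [ 1.06  0.85 -0.98  1.81  0.86  0.97 -0.03] wrist z 481.0 elbow [ 184. -378.  687.]
[ 496 -306   65] -75 0 err 0.0 q [ 1.01  0.96 -0.88  1.86  1.    0.84 -0.14] wrist z 396.0 elbow [ 222. -399.  642.]
```

```bash
cat >> fk.py <<'E'
back=lambda g,psi,th,d:np.array(g)-rot(np.radians(psi),th)[:,2]*d
def go(wps,claw,v=50):plan([(g,np.radians(p),t) for g,p,t in wps],claw,v)
E
python3 - <<'E'
from fk import *
g=(489.5,51,52)
go([((330,420,240),-60,10),(back(g,-60,50,130),-60,50)],-.45)
E
```

```text
8 rows: -0.6, 2.3, 9.3, -0.0069, 0.0086, -0.0032, -0.45, -0.6, 2.3, 9.3, -0.0053, 0.0096, -0.0033, -0.45, -0.6, 2.3, 9.3, -0.0036, 0.0104, -0.0034, -0.45, -0.6, 2.3, 9.3, -0.0017, 0.0108, -0.0034, -0.45, -0.6, 2.3, 9.3, 0.0002, 0.011, -0.0033, -0.45, -0.6, 2.3, 9.3, 0.0021, 0.0108, -0.0032, -0.45, -0.6, 2.3, 9.3, 0.0039, 0.0104, -0.0029, -0.45, -0.6, 2.3, 9.3, 0.0057, 0.0096, -0.0026, -0.45
7 rows: 0, -5.7, 0, -0.0412, -0.0065, 0.0216, -0.45, 0, -5.7, 0, -0.0389, -0.0065, 0.0256, -0.45, 0, -5.7, 0, -0.0362, -0.0065, 0.0294, -0.45, 0, -5.7, 0, -0.0331, -0.0065, 0.0328, -0.45, 0, -5.7, 0, -0.0296, -0.0065, 0.0359, -0.45, 0, -5.7, 0, -0.0259, -0.0065, 0.0387, -0.45, 0, -5.7, 0, -0.022, -0.0065, 0.0411, -0.45
```

carry_out(
  deltas=[-0.6,2.3,9.3,-0.007,0.009,-0.003,-0.45,-0.6,2.3,9.3,-0.005,0.01,-0.003,-0.45,-0.6,2.3,9.3,-0.004,0.01,-0.003,-0.45,-0.6,2.3,9.3,-0.002,0.011,-0.003,-0.45,-0.6,2.3,9.3,0,0.011,-0.003,-0.45,-0.6,2.3,9.3,0.002,0.011,-0.003,-0.45,-0.6,2.3,9.3,0.004,0.01,-0.003,-0.45,-0.6,2.3,9.3,0.006,0.01,-0.003,-0.45],
)

```text
clock: 3.32
eef_pos: [333.8, 416.1, 219.2]
tool_rot: [3.138, 0.176, 2.086]
force: [-0.0, 0.4, -0.4]
width: 61.8
gripper_force: 0.0
```

carry_out(
  deltas=[0,-5.7,0,-0.041,-0.006,0.022,-0.45,0,-5.7,0,-0.039,-0.006,0.026,-0.45,0,-5.7,0,-0.036,-0.007,0.029,-0.45,0,-5.7,0,-0.033,-0.006,0.033,-0.45,0,-5.7,0,-0.03,-0.007,0.036,-0.45,0,-5.7,0,-0.026,-0.006,0.039,-0.45,0,-5.7,0,-0.022,-0.007,0.041,-0.45,0,0,0,0,0,0,-0.45],
)

```text
clock: 4.32
eef_pos: [449.2, 120.3, 119.1]
tool_rot: [-3.138, 0.877, 2.093]
force: [-1.3, 1.0, 0.9]
width: 62.3
gripper_force: 0.0
```

```bash
python3 - <<'E'
from fk import *
st();rec()
g=(489.5,51,52);print(back(g,-60,50,130))
c=ctrl.calibration('wrist');np.savez('w2.npz',**{k:np.asarray(c[k]) for k in('mtx','R','t')})
cv2.imwrite('pics/wrist2.png',ctrl.get_image('wrist')[:,:,::-1])
go([(back(g,-60,50,130),-60,50),(g,-60,50)],-.45)
print([ (n,proj(c,np.array(X),True).round()) for n,X in dict(gtop=(488,53.5,130),btop=(507,-27,115),cuprim=(547,25.6,56),coast=(496,-305,25)).items()])
E
```

```text
4.33 grasp pt [442.1 132.8 131.1] z [ 0.38  -0.668 -0.64 ] y [ 0.868  0.496 -0.003] w 62.3 F [-1.3  1.   0.9] q [-0.55  0.88 -0.53  2.14  1.2   1.32 -1.53]
[439.7071112  137.24381326 135.56238926]
1 rows: -0.2, 0.1, -0.1, -0.0008, -0.001, -0.0052, -0.45
3 rows: 0, 0, 0, 0, 0, 0.0433, -0.45, 0, 0, 0, 0, 0, 0.0433, -0.45, 0, 0, 0, 0, 0, 0.0433, -0.45
[('gtop', array([321., 347.])), ('btop', array([293., 340.])), ('cuprim', array([367., 263.])), ('coast', array([211., 300.]))]
```

View pics/wrist2.png

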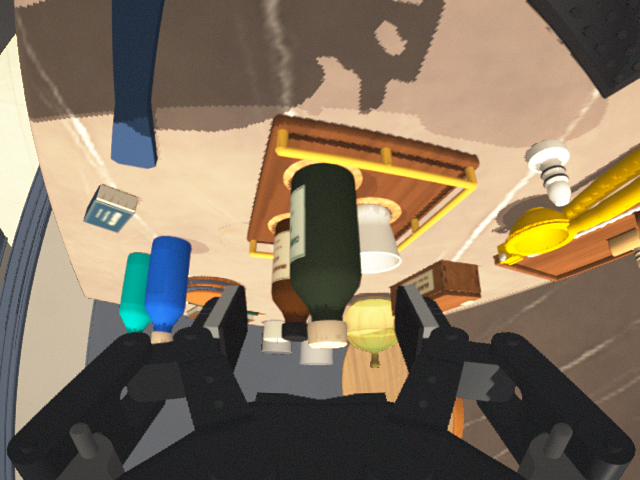

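The green bottle is upright between the open fingers, its axis at column ≈326 against ≈320 for the finger middle. That calls for a shift of about 2 mm along tool +y before going in.

carry_out(
  deltas=[0,0,0,-0.001,0.001,0.035,-0.45,0,0,0,0,0,0.035,-0.45,0,0,0,0,0,0.03,-0.45,0,0,0,0,0,0.025,-0.45,0,0,0,0,0,0,-0.45],
)

```text
clock: 5.0
eef_pos: [499.1, 38.3, 40.9]
tool_rot: [3.138, 0.874, 2.085]
force: [0.2, 0.9, 0.2]
width: 62.0
gripper_force: 0.0
```

```bash
python3 - <<'E'
from fk import *
st();rec()
cv2.imwrite('pics/side2.png',cv2.resize(ctrl.get_image('side')[180:330,220:420,::-1],None,fx=4,fy=4,interpolation=cv2.INTER_CUBIC))
go([((491,52,52),-60,50)],-.45)
E
```

```text
5.0 grasp pt [492.   50.7  52.9] z [ 0.38  -0.666 -0.642] y [0.87  0.494 0.002] w 62.0 F [0.2 0.9 0.2] q [-0.41  1.02 -0.42  2.18  1.47  1.23 -1.63]
1 rows: -0.1, 0, -0.4, 0.0014, -0.0007, 0.0003, -0.45
```

View pics/side2.png

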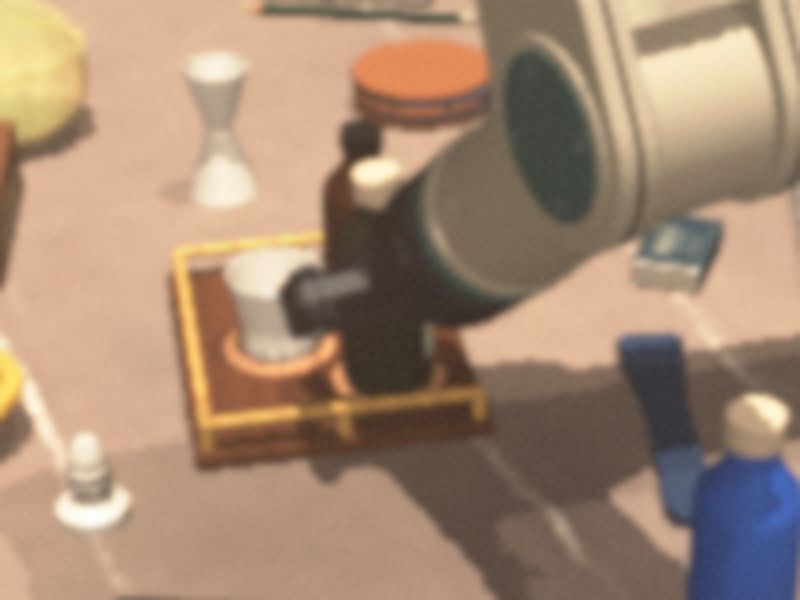

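The fingers straddle the green bottle at mid-body, the cap is clear of the hand, and the cup at about crop (275,305) is undisturbed. Now I close.

carry_out(
  deltas=[0,0,0,0,0,0,1,0,0,0,0,0,0,1,0,0,0,0,0,0,1,0,0,0,0,0,0,1],
)

```text
clock: 5.55
eef_pos: [499.4, 38.8, 41.9]
tool_rot: [3.136, 0.875, 2.085]
force: [-1.9, 3.7, 6.1]
width: 45.8
gripper_force: 61.1
```

```bash
python3 - <<'E'
from fk import *
st();rec()
s=ctrl.read_state();R=Ro.from_euler('xyz',s['tool_rot']).as_matrix();g=s['eef_pos']-R[:,2]*ctrl.grip_depth
a,b,c=g+(0,0,100),(535,300,150),(535,300,g[2]-5+1)
go([(a,-60,50)],1,25);go([(a,-60,50),(b,-60,50),(c,-60,50)],1,30)
E
```

```text
5.55 grasp pt [492.3  51.3  53.9] z [ 0.382 -0.666 -0.641] y [0.869 0.496 0.003] w 45.8 F [-1.9  3.7  6.1] q [-0.41  1.02 -0.42  2.18  1.48  1.23 -1.63]
4 rows: 0, 0, -0.1, -0.0192, 0.0001, -0.016, 1, 0, 0, -0.1, -0.0192, 0.0001, -0.016, 1, 0, 0, -0.1, -0.0192, 0, -0.016, 1, 0, 0, -0.1, -0.0192, 0, -0.016, 1
4 rows: 0, 0, -0.1, -0.0192, 0.0001, -0.016, 1, 0, 0, -0.1, -0.0192, 0.0001, -0.016, 1, 0, 0, -0.1, -0.0192, 0, -0.016, 1, 0, 0, -0.1, -0.0192, 0, -0.016, 1
9 rows: 0, 0, 0, 0.0141, 0.0179, -0.0163, 1, 0, 0, 0, 0.0141, 0.0179, -0.0163, 1, 0, 0, 0, 0.0141, 0.0179, -0.0163, 1, 0, 0, 0, 0.0141, 0.0179, -0.0163, 1, 0, 0, 0, 0.0141, 0.0179, -0.0163, 1, 0, 0, 0, 0.0141, 0.0179, -0.0163, 1, 0, 0, 0, 0.0141, 0.0179, -0.0163, 1, 0, 0, 0, 0.0141, 0.0179, -0.0163, 1, 0, 0, 0, 0.0141, 0.0179, -0.0163, 1
4 rows: 0, 0, 0, 0.0193, 0.0001, 0.016, 1, 0, 0, 0, 0.0193, 0.0001, 0.016, 1, 0, 0, 0, 0.0193, 0.0001, 0.016, 1, 0, 0, 0, 0.0193, 0.0001, 0.016, 1
```

carry_out(
  deltas=[0,0,0,-0.019,0,-0.016,1,0,0,0,-0.019,0,-0.016,1,0,0,0,-0.02,0,-0.016,1,0,0,0,-0.019,0,-0.016,1],
)

```text
clock: 6.05
eef_pos: [498.8, 37.9, 141.7]
tool_rot: [3.139, 0.874, 2.086]
force: [0.9, 0.0, -0.7]
width: 45.5
gripper_force: 61.5
```

carry_out(
  deltas=[0,0,0,0.014,0.018,-0.016,1,0,0,0,0.014,0.018,-0.016,1,0,0,0,0.014,0.018,-0.016,1,0,0,0,0.014,0.018,-0.016,1,0,0,0,0.014,0.018,-0.016,1,0,0,0,0.014,0.018,-0.016,1,0,0,0,0.014,0.018,-0.016,1,0,0,0,0.014,0.018,-0.016,1,0,0,0,0.014,0.018,-0.016,1,0,0,0,0,0,0,1],
)

```text
clock: 7.3
eef_pos: [544.5, 286.6, 136.0]
tool_rot: [3.138, 0.872, 2.088]
force: [0.4, -0.9, -2.9]
width: 45.5
gripper_force: 61.5
```

```bash
python3 - <<'E'
from fk import *
st();rec()
go([((535,300,75),-60,50)],1,22)
cv2.imwrite('pics/side3.png',ctrl.get_image('side')[:,:,::-1])
E
```

```text
7.3 grasp pt [537.4 299.  148.1] z [ 0.381 -0.664 -0.644] y [0.868 0.496 0.002] w 45.5 F [ 0.4 -0.9 -2.9] q [-0.65  0.97 -0.51  1.61  1.11  1.51 -1.17]
4 rows: 0, 0, -0.1, 0.0143, -0.0004, 0.0114, 1, 0, 0, -0.1, 0.0143, -0.0004, 0.0114, 1, 0, 0, -0.1, 0.0143, -0.0004, 0.0114, 1, 0, 0, -0.1, 0.0143, -0.0003, 0.0114, 1
```

View pics/side3.png

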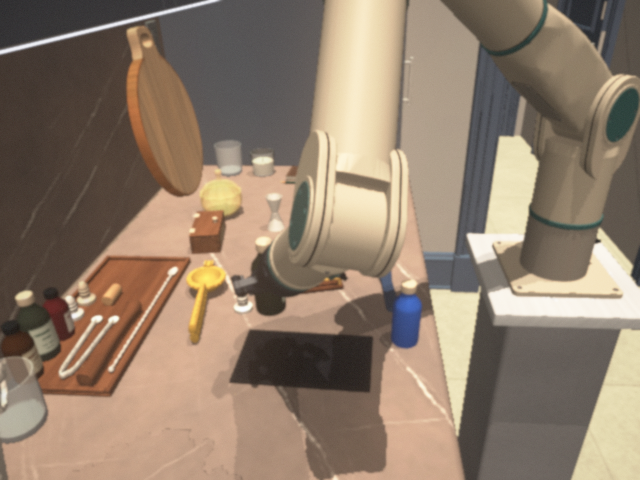

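The green bottle hangs upright in the fingers above the mat, and the path down is free. Now I lower it.

carry_out(
  deltas=[0,0,0,0.018,0,0.015,1,0,0,0,0.018,0,0.015,1,0,0,0,0.018,0,0.015,1,0,0,0,0.01,0,0.008,1,0,0,0,0.006,0,0.006,1,0,0,0,0,0,0,1],
)

```text
clock: 8.1
eef_pos: [545.6, 282.8, 44.9]
tool_rot: [3.14, 0.876, 2.086]
force: [0.2, 0.1, -0.7]
width: 45.4
gripper_force: 61.5
```

```bash
python3 -c "
from fk import *
st()"
```

```text
8.1 grasp pt [538.5 295.3  56.9] z [ 0.38  -0.668 -0.64 ] y [0.87  0.494 0.001] w 45.4 F [ 0.2  0.1 -0.7] q [-0.67  1.11 -0.48  1.6   1.17  1.44 -1.27]
```

carry_out(
  deltas=[0,0,0,0.005,0,0.004,1,0,0,0,0,0,0,1,0,0,0,0.001,0,0.001,1,0,0,0,0,0,0,1],
)

```text
clock: 8.6
eef_pos: [545.8, 283.1, 37.7]
tool_rot: [3.139, 0.875, 2.085]
force: [-0.4, -0.1, -2.0]
width: 45.5
gripper_force: 61.5
```

carry_out(
  deltas=[0,0,0,0.001,0,0.001,1,0,0,0,0,0,0,1,0,0,0,0,0,0,1],
)

```text
clock: 8.98
eef_pos: [545.9, 283.1, 37.0]
tool_rot: [3.138, 0.876, 2.085]
force: [-2.3, 1.4, 5.5]
width: 45.2
gripper_force: 62.2
```

Contact reads 5.5 N at the expected height: 4.9 mm below the pick, matching the 5 mm the mat is lower than the caddy. I release and back out along the tool axis.

carry_out(
  deltas=[0,0,0,0,0,0,-0.45,0,0,0,0,0,0,-0.45,0,0,0,0,0,0,-0.45,0,0,0,0,0,0,-0.45],
)

```text
clock: 9.48
eef_pos: [545.8, 282.9, 35.9]
tool_rot: [3.14, 0.875, 2.086]
force: [0.1, 0.3, -0.1]
width: 61.8
gripper_force: 0.0
```

```bash
python3 - <<'E'
from fk import *
from sim import sim
st();rec()
s=ctrl.read_state();open('rel_green.json','w').write(json.dumps([list(s['eef_pos']),list(s['tool_rot'])]))
R=Ro.from_euler('xyz',s['tool_rot']).as_matrix();g=s['eef_pos']-R[:,2]*ctrl.grip_depth
q=np.array(s['qpos']);b=(507,-25,52)
for br,mp in(((-80,),(440,295)),((-100,),(440,295))):
  h=br[0]
  q2=sim(q,[(back(g,-60,50,140),-60,50),((480,200,260),-60,0),((520,-60,240),h,-20),(back(b,h,-50,130),h,-50),(b,h,-50),((507,-25,150),h,-50),((*mp,150),h,-50),((*mp,48),h,-50)])
E
```

```text
9.47 grasp pt [538.7 295.4  47.9] z [ 0.38  -0.667 -0.641] y [0.87  0.494 0.001] w 61.8 F [ 0.1  0.3 -0.1] q [-0.67  1.12 -0.47  1.6   1.18  1.44 -1.28]
[485. 388. 138.] -60 50 err 0.0 q [-0.8   1.03 -0.54  1.5   1.06  1.59 -1.23] wrist z 355.0 elbow [347. 328. 610.]
[480 200 260] -60 0 err 0.0 q [ 0.21  0.62 -1.05  1.86  0.62  1.03 -0.57] wrist z 591.0 elbow [310. -86. 775.]
[520 -60 240] -80 -20 err 0.0 q [ 0.89  0.79 -1.13  1.79  0.41  1.03 -0.15] wrist z 550.0 elbow [ 230. -321.  714.]
[ 524. -123.  136.] -80 -50 err 0.0 q [ 1.06  1.23 -1.12  1.59  0.24  1.18  0.21] wrist z 349.0 elbow [ 235. -474.  504.]
[507 -25  52] -80 -50 err 0.0 q [ 0.97  1.31 -1.05  1.79  0.31  0.88  0.16] wrist z 265.0 elbow [ 285. -462.  461.]
[507 -25 150] -80 -50 err 0.0 q [ 1.    1.18 -1.14  1.78  0.22  0.98  0.11] wrist z 363.0 elbow [ 258. -450.  531.]
[440 295 150] -80 -50 err 0.0 q [ 0.51  1.11 -1.15  2.15  0.3   0.27 -0.37] wrist z 361.0 elbow [ 425. -266.  567.]
[440 295  48] -80 -50 err 0.0 q [ 0.5   1.34 -1.11  2.14  1.    0.24 -0.89] wrist z 257.0 elbow [ 468. -285.  441.]
[485. 388. 138.] -6
[... 214 characters left out ...]
0 240] -100 -20 err 0.0 q [ 0.94  0.72 -1.09  1.89  0.38  0.85 -0.44] wrist z 550.0 elbow [ 200. -307.  740.]
[ 490. -123.  136.] -100 -50 err 0.0 q [ 1.25  1.17 -1.12  1.89  0.21  0.8   0.05] wrist z 348.0 elbow [ 139. -498.  534.]
[507 -25  52] -100 -50 err 0.0 q [ 1.07  1.27 -1.01  2.01  0.27  0.48  0.  ] wrist z 265.0 elbow [ 234. -482.  484.]
[507 -25 150] -100 -50 err 0.0 q [ 1.11  1.13 -1.14  2.    0.17  0.6  -0.05] wrist z 362.0 elbow [ 200. -465.  558.]
[440 295 150] -100 -50 err 1.0 q [ 0.53  1.14 -1.24  2.35  2.33  0.29 -2.63] wrist z 360.0 elbow [ 426. -282.  547.]
[440 295  48] -100 -50 err 0.0 q [ 0.51  1.4  -1.17  2.35  2.51  0.45 -2.59] wrist z 258.0 elbow [ 470. -295.  407.]
```

```bash
python3 - <<'E'
from fk import *
from sim import sim
import io,contextlib
q=np.array(ctrl.read_state()['qpos']);b=(507,-25,52);h=-87
g=np.array([538.7,295.4,47.9])
q2=sim(q,[(back(g,-60,50,140),-60,50),((480,200,260),-60,0),((520,-60,240),h,-20),(back(b,h,-50,130),h,-50),(b,h,-50),((507,-25,150),h,-50)])
for m in((430,330),(430,270),(450,290)):
  for hh in(-70,-60,-50):
    print('---');sim(q2,[((*m,150),hh,-50),((*m,48),hh,-50),(back((*m,48),hh,-50,120),hh,-50)])
E
```

```text
[485. 388. 138.] -60 50 err 0.0 q [-0.8   1.03 -0.54  1.5   1.06  1.59 -1.23] wrist z 355.0 elbow [347. 328. 610.]
[480 200 260] -60 0 err 0.0 q [ 0.21  0.62 -1.05  1.86  0.63  1.03 -0.57] wrist z 591.0 elbow [310. -87. 775.]
[520 -60 240] -87 -20 err 0.0 q [ 0.92  0.77 -1.13  1.83  0.41  0.97 -0.27] wrist z 550.0 elbow [ 219. -323.  719.]
[ 512. -124.  136.] -87 -50 err 0.0 q [ 1.13  1.22 -1.13  1.69  0.24  1.06  0.14] wrist z 349.0 elbow [ 199. -487.  510.]
[507 -25  52] -87 -50 err 0.0 q [ 1.01  1.3  -1.05  1.86  0.31  0.75  0.09] wrist z 265.0 elbow [ 263. -473.  465.]
[507 -25 150] -87 -50 err 0.0 q [ 1.05  1.17 -1.15  1.86  0.22  0.85  0.04] wrist z 363.0 elbow [ 235. -460.  536.]
---
[430 330 150] -70 -50 err 0.0 q [ 0.4   1.12 -1.13  2.04  0.18  0.42 -0.18] wrist z 362.0 elbow [ 452. -222.  563.]
[430 330  48] -70 -50 err 0.0 q [ 0.36  1.27 -1.    2.04  0.27  0.3  -0.12] wrist z 260.0 elbow [ 492. -211.  484.]
[461. 244. 125.] -70 -50 err 0.0 q [ 0.56  1.17 -1.12  1.98  0.23  0.57 -0.08] wrist z 337.0 elbow [ 425. -295.  532.]
---
[430 330 150] -60 -50 err 0.0 q [ 0.37  1.16 
[... 2090 characters left out ...]
290 150] -60 -50 err 0.0 q [ 0.44  1.17 -1.17  1.88  0.23  0.73 -0.07] wrist z 362.0 elbow [ 455. -246.  533.]
[450 290  48] -60 -50 err 0.0 q [ 0.41  1.31 -1.06  1.89  0.33  0.62 -0.02] wrist z 261.0 elbow [ 487. -240.  459.]
[496. 210. 125.] -60 -50 err 0.0 q [ 0.55  1.23 -1.15  1.77  0.26  0.89  0.03] wrist z 338.0 elbow [ 438. -298.  503.]
---
[450 290 150] -50 -50 err 0.0 q [ 0.39  1.21 -1.19  1.77  0.26  0.92  0.  ] wrist z 363.0 elbow [ 475. -224.  515.]
[450 290  48] -50 -50 err 0.0 q [ 0.36  1.34 -1.09  1.77  0.36  0.83  0.05] wrist z 261.0 elbow [ 502. -219.  443.]
[509. 220. 125.] -50 -50 err 0.0 q [ 0.46  1.27 -1.16  1.62  0.29  1.1   0.11] wrist z 338.0 elbow [ 468. -262.  483.]
```

carry_out(
  deltas=[0,0,0,0,0,-0.03,-0.45,0,0,0,0,0,-0.05,-0.45,0,0,0,0,0,-0.06,-0.45],
)

```text
clock: 9.85
eef_pos: [491.1, 378.2, 127.6]
tool_rot: [3.14, 0.874, 2.087]
force: [1.0, 0.8, -0.2]
width: 61.4
gripper_force: 0.0
```

```bash
python3 - <<'E'
from fk import *
st()
b=(507,-25,52);h=-87
go([((460,260,270),-60,10),((505,-70,240),h,-20),(back(b,h,-50,130),h,-50)],-.45,55)
E
```

```text
9.85 grasp pt [484.  390.6 139.6] z [ 0.379 -0.667 -0.642] y [0.869 0.494 0.001] w 61.4 F [ 1.   0.8 -0.2] q [-0.8   1.04 -0.54  1.46  1.04  1.62 -1.2 ]
5 rows: 0, 8, -0.1, -0.0307, -0.0171, -0.002, -0.45, 0, 8, -0.1, -0.03, -0.0171, -0.0063, -0.45, 0, 8, -0.1, -0.0289, -0.0172, -0.0104, -0.45, 0, 8, -0.1, -0.0271, -0.0172, -0.0143, -0.45, 0, 8, -0.1, -0.0248, -0.0173, -0.0179, -0.45
6 rows: -0.4, 4.9, 4.5, -0.0482, -0.0205, 0.0136, -0.45, -0.4, 4.9, 4.5, -0.0507, -0.0167, 0.0092, -0.45, -0.4, 4.9, 4.5, -0.0524, -0.0127, 0.0047, -0.45, -0.4, 4.9, 4.5, -0.0535, -0.0086, 0.0001, -0.45, -0.4, 4.9, 4.5, -0.0538, -0.0043, -0.0045, -0.45, -0.4, 4.9, 4.5, -0.0534, -0.0001, -0.0091, -0.45
4 rows: -0.1, 7.6, 0, -0.0194, 0.0011, 0.0193, -0.45, -0.1, 7.6, 0, -0.0218, 0.0011, 0.0166, -0.45, -0.1, 7.6, 0, -0.0238, 0.001, 0.0135, -0.45, -0.1, 7.6, 0, -0.0254, 0.001, 0.0103, -0.45
```

carry_out(
  deltas=[0,8,0,-0.031,-0.017,-0.002,-0.45,0,8,0,-0.03,-0.017,-0.006,-0.45,0,8,0,-0.029,-0.017,-0.01,-0.45,0,8,0,-0.027,-0.017,-0.014,-0.45,0,8,0,-0.025,-0.017,-0.018,-0.45,-0.4,4.9,4.5,-0.048,-0.02,0.014,-0.45,-0.4,4.9,4.5,-0.051,-0.017,0.009,-0.45,-0.4,4.9,4.5,-0.052,-0.013,0.005,-0.45,-0.4,4.9,4.5,-0.053,-0.009,0,-0.45,-0.4,4.9,4.5,-0.054,-0.004,-0.004,-0.45,-0.4,4.9,4.5,-0.053,0,-0.009,-0.45,0,0,0,0,0,0,-0.45],
)

```text
clock: 11.35
eef_pos: [504.8, -71.6, 217.7]
tool_rot: [3.14, -0.346, 1.608]
force: [-0.7, 1.3, 0.3]
width: 62.0
gripper_force: 0.0
```

```bash
python3 - <<'E'
from fk import *
st();rec()
b=(507,-25,52);h=-87
go([(back(b,h,-50,130),h,-50)],-.45,45)
E
```

```text
11.35 grasp pt [505.  -77.9 235.3] z [-0.011  0.339 -0.941] y [0.999 0.037 0.001] w 62.0 F [-0.7  1.3  0.3] q [ 0.95  0.74 -1.08  1.84  0.36  0.94 -0.17]
4 rows: 0.1, 7.5, -0.2, -0.0171, 0.0013, 0.0189, -0.45, 0.1, 7.5, -0.2, -0.0194, 0.0012, 0.0165, -0.45, 0.1, 7.5, -0.2, -0.0214, 0.0012, 0.0138, -0.45, 0.1, 7.5, -0.2, -0.023, 0.0011, 0.0109, -0.45
```

carry_out(
  deltas=[0,7.5,-0.2,-0.017,0.001,0.019,-0.45,0,7.5,-0.2,-0.019,0.001,0.016,-0.45,0,7.5,-0.2,-0.021,0.001,0.014,-0.45,0,7.5,-0.2,-0.023,0.001,0.011,-0.45,0,0,0,0,0,0,-0.45],
)

```text
clock: 11.98
eef_pos: [509.6, -102.8, 120.9]
tool_rot: [3.134, -0.875, 1.634]
force: [-0.1, -0.4, 0.5]
width: 61.9
gripper_force: 0.0
```

```bash
python3 - <<'E'
from fk import *
st();rec()
c=ctrl.calibration('wrist')
cv2.imwrite('pics/wrist3.png',ctrl.get_image('wrist')[:,:,::-1])
print(c['R'].round(3).tolist(),c['t'])
b=(507,-25,52);h=-87
go([(b,h,-50)],-.45,45)
print([ (n,proj(c,np.array(X),True).round()) for n,X in dict(btop=(507,-27,115),bmid=(507,-27,50),bbot=(507,-27,10),cuprim=(547,25.6,56),gtop=(541,293,125)).items()])
E
```

```text
11.97 grasp pt [ 510.4 -117.2  132.9] z [-0.041  0.767 -0.641] y [0.998 0.058 0.005] w 61.9 F [-0.1 -0.4  0.5] q [ 1.15  1.23 -1.14  1.66  0.25  1.07  0.18]
[[0.998, 0.057, 0.004], [0.05, -0.825, -0.563], [-0.028, 0.562, -0.827]] [-503.98455906  -14.65894902  328.45974267]
3 rows: 0, 0, 0.2, -0.0023, 0.0001, 0.0413, -0.45, 0, 0, 0.2, -0.0023, 0.0001, 0.0413, -0.45, 0, 0, 0.2, -0.0023, 0.0001, 0.0413, -0.45
[('btop', array([323., 177.])), ('bmid', array([322., 242.])), ('bbot', array([321., 270.])), ('cuprim', array([378., 183.])), ('gtop', array([365., -15.]))]
```

View pics/wrist3.png

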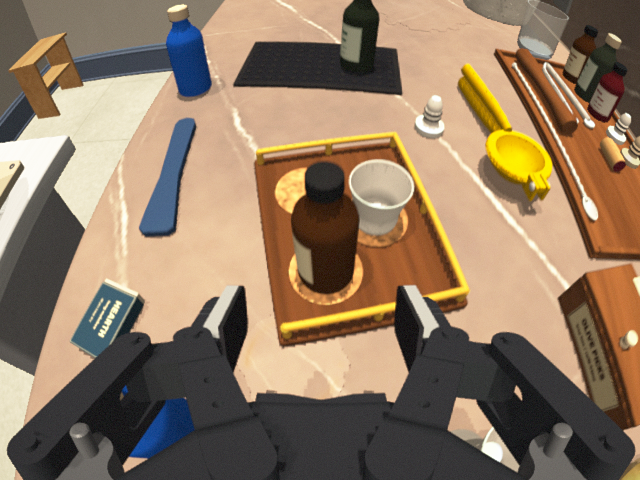

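The brown bottle stands at column ≈325 and the fingers' middle is ≈320, so I shift about 1.5 mm along +tool y. The green bottle is upright on the mat at (360,40), and the cup is still on its inlay.

carry_out(
  deltas=[0,0,0,-0.003,0.002,0.035,-0.45,0,0,0,-0.002,0,0.035,-0.45,0,0,0,-0.002,0,0.03,-0.45,0,0,0,0,0,0.024,-0.45,0,0,0,0,0,0,-0.45],
)

```text
clock: 12.65
eef_pos: [508.1, -9.5, 43.6]
tool_rot: [3.119, -0.867, 1.656]
force: [-0.5, -0.5, 0.6]
width: 61.6
gripper_force: 0.0
```

```bash
python3 - <<'E'
from fk import *
st();rec()
a=ctrl.get_image('top')[160:285,260:380,::-1];cv2.imwrite('pics/top3.png',cv2.resize(a,None,fx=4,fy=4,interpolation=cv2.INTER_CUBIC))
go([((508.5,-24.5,53),-87,-50)],-.45,45)
E
```

```text
12.65 grasp pt [508.9 -23.7  55.7] z [-0.042  0.761 -0.647] y [0.998 0.067 0.015] w 61.6 F [-0.5 -0.5  0.6] q [ 1.03  1.31 -1.07  1.8   0.32  0.79  0.12]
1 rows: 0, 0.3, 1.1, -0.0013, -0.0012, 0.0022, -0.45
```

carry_out(
  deltas=[0,0.3,1,0.001,-0.001,0.003,-0.45,0,0,0,0,0,0,-0.45,0,0,0,0,0,0,1,0,0,0,0,0,0,1,0,0,0,0,0,0,1,0,0,0,0,0,0,1],
)

```text
clock: 13.45
eef_pos: [507.4, -9.7, 39.2]
tool_rot: [-3.139, -0.876, 1.617]
force: [-0.8, -4.9, 5.0]
width: 41.7
gripper_force: 60.9
```

```bash
python3 - <<'E'
from fk import *
st();rec()
s=ctrl.read_state();R=Ro.from_euler('xyz',s['tool_rot']).as_matrix();g=s['eef_pos']-R[:,2]*ctrl.grip_depth
json.dump([list(s['eef_pos']),list(s['tool_rot'])],open('home_brown.json','w'))
print(R.T@[0,0,.1])
E
```

```text
13.45 grasp pt [508.1 -24.   51.2] z [-0.038  0.767 -0.64 ] y [ 0.999  0.048 -0.002] w 41.7 F [-0.8 -4.9  5. ] q [ 1.03  1.32 -1.06  1.8   0.32  0.78  0.11]
[ 0.07680302 -0.00015238 -0.06404119]
```

carry_out(
  deltas=[0,0,0,0.019,0,-0.016,1,0,0,0,0.019,0,-0.016,1,0,0,0,0.02,0,-0.016,1,0,0,0,0.019,0,-0.016,1],
)

```text
clock: 13.95
eef_pos: [507.0, -9.0, 141.0]
tool_rot: [-3.139, -0.875, 1.619]
force: [-0.8, 0.2, -2.6]
width: 42.0
gripper_force: 61.0
```

```bash
python3 - <<'E'
from fk import *
from sim import sim
st();rec()
sim(np.array(ctrl.read_state()['qpos']),[((425,310,148),-63,-50),((425,310,46),-63,-50)])
go([((425,310,148),-63,-50)],1,35)
E
```

```text
13.95 grasp pt [507.8 -23.4 153. ] z [-0.039  0.767 -0.641] y [ 0.999  0.049 -0.001] w 42.0 F [-0.8  0.2 -2.6] q [ 1.07  1.18 -1.16  1.81  0.22  0.88  0.07]
[425 310 148] -63 -50 err 0.0 q [ 0.42  1.15 -1.15  1.98  0.22  0.58 -0.12] wrist z 360.0 elbow [ 454. -234.  547.]
[425 310  46] -63 -50 err 0.0 q [ 0.38  1.29 -1.03  1.98  0.31  0.47 -0.06] wrist z 258.0 elbow [ 491. -225.  471.]
10 rows: 1.8, 0, -1.6, 0.0211, -0.0072, 0.0261, 1, 1.8, 0, -1.6, 0.0213, -0.0058, 0.0263, 1, 1.8, 0, -1.6, 0.0214, -0.0044, 0.0265, 1, 1.8, 0, -1.6, 0.0216, -0.0029, 0.0266, 1, 1.8, 0, -1.6, 0.0216, -0.0015, 0.0266, 1, 1.8, 0, -1.6, 0.0216, 0, 0.0267, 1, 1.8, 0, -1.6, 0.0216, 0.0014, 0.0267, 1, 1.8, 0, -1.6, 0.0216, 0.0028, 0.0266, 1, 1.8, 0, -1.6, 0.0215, 0.0043, 0.0265, 1, 1.8, 0, -1.6, 0.0213, 0.0057, 0.0263, 1
```

carry_out(
  deltas=[1.8,0,-1.6,0.021,-0.007,0.026,1,1.8,0,-1.6,0.021,-0.006,0.026,1,1.8,0,-1.6,0.021,-0.004,0.026,1,1.8,0,-1.6,0.022,-0.003,0.027,1,1.8,0,-1.6,0.022,-0.001,0.027,1,1.8,0,-1.6,0.022,0,0.027,1,1.8,0,-1.6,0.022,0.001,0.027,1,1.8,0,-1.6,0.022,0.003,0.027,1,1.8,0,-1.6,0.021,0.004,0.026,1,1.8,0,-1.6,0.021,0.006,0.026,1,0,0,0,0,0,0,1],
)

```text
clock: 15.32
eef_pos: [417.7, 325.8, 136.1]
tool_rot: [3.122, -0.874, 2.06]
force: [-0.3, 0.2, -1.3]
width: 41.8
gripper_force: 61.3
```

```bash
python3 - <<'E'
from fk import *
st();rec()
go([((425,310,56),-63,-50)],1,24)
E
```

```text
15.32 grasp pt [424.1 313.  148.1] z [-0.343  0.686 -0.641] y [0.89  0.457 0.012] w 41.8 F [-0.3  0.2 -1.3] q [ 0.45  1.16 -1.16  1.94  0.24  0.6  -0.09]
4 rows: 0.1, 0, 0.2, -0.0182, -0.0004, 0.0142, 1, 0.1, 0, 0.2, -0.0182, -0.0004, 0.0142, 1, 0.1, 0, 0.2, -0.0182, -0.0003, 0.0142, 1, 0.1, 0, 0.2, -0.0182, -0.0002, 0.0142, 1
```

carry_out(
  deltas=[0.1,0,0.2,-0.018,0,0.014,1,0.1,0,0.2,-0.018,0,0.014,1,0.1,0,0.2,-0.018,0,0.014,1,0.1,0,0.2,-0.017,0,0.013,1,0,0,0,0,0,0,1],
)

```text
clock: 15.95
eef_pos: [420.4, 319.8, 42.4]
tool_rot: [-3.129, -0.875, 2.026]
force: [0.0, 0.3, -1.1]
width: 42.1
gripper_force: 61.3
```

```bash
python3 - <<'E'
from fk import *
st()
go([((425,310,47),-63,-50)],1,3)
E
```

```text
15.95 grasp pt [426.9 307.   54.4] z [-0.348  0.684 -0.641] y [ 0.894  0.448 -0.008] w 42.1 F [ 0.   0.3 -1.1] q [ 0.41  1.3  -1.05  1.92  0.32  0.53 -0.04]
3 rows: 0, 0, -0.2, -0.0011, -0.0001, 0.0025, 1, 0, 0, -0.2, -0.0011, -0.0001, 0.0025, 1, 0, 0, -0.2, -0.0011, -0.0001, 0.0025, 1
```

carry_out(
  deltas=[-0.1,0,-0.2,-0.002,0,0.002,1,-0.1,0,-0.1,-0.002,0,0.002,1,0,0,0,0,0,0,1,0,0,0,-0.001,0,0.001,1,0,0,0,0,0,0,1],
)

```text
clock: 16.58
eef_pos: [420.9, 320.8, 37.5]
tool_rot: [3.139, -0.874, 2.039]
force: [0.7, -0.2, -1.6]
width: 41.7
gripper_force: 61.3
```

carry_out(
  deltas=[0,0,0,-0.001,0,0.001,1,0,0,0,0,0,0,1,0,0,0,-0.001,0,0.001,1,0,0,0,0,0,0,1,0,0,0,0,0,0,1],
)

```text
clock: 17.2
eef_pos: [420.8, 321.1, 34.6]
tool_rot: [3.139, -0.874, 2.039]
force: [0.2, 0.2, -2.4]
width: 42.0
gripper_force: 61.3
```

carry_out(
  deltas=[0,0,0,-0.001,0,0.001,1,0,0,0,0,0,0,1,0,0,0,0,0,0,1],
)

```text
clock: 17.58
eef_pos: [420.7, 321.7, 34.2]
tool_rot: [3.138, -0.875, 2.04]
force: [0.0, -2.4, 6.4]
width: 42.0
gripper_force: 61.9
```

Contact at TCP z 34.2, as expected. Release.

carry_out(
  deltas=[0,0,0,0,0,0,-0.45,0,0,0,0,0,0,-0.45,0,0,0,0,0,0,-0.45,0,0,0,0,0,0,-0.45],
)

```text
clock: 18.08
eef_pos: [420.7, 321.2, 33.1]
tool_rot: [3.139, -0.874, 2.039]
force: [-0.5, -0.2, 0.0]
width: 62.0
gripper_force: 0.0
```

```bash
python3 - <<'E'
from fk import *
from sim import sim
st();rec()
s=ctrl.read_state();json.dump([list(s['eef_pos']),list(s['tool_rot'])],open('rel_brown.json','w'))
R=Ro.from_euler('xyz',s['tool_rot']).as_matrix();g=s['eef_pos']-R[:,2]*ctrl.grip_depth
b=g-R[:,2]*140
print(b)
for h in(-75,-45,-20,10):
    print();sim(np.array(s['qpos']),[(b,-62,-50),((500,120,220),-66,-20),((547,26,190),h,0),((547,26,50),h,0)])
E
```

```text
18.07 grasp pt [427.1 308.4  45.1] z [-0.344  0.685 -0.642] y [0.893 0.449 0.002] w 62.0 F [-0.5 -0.2  0. ] q [ 0.41  1.31 -1.04  1.92  0.33  0.51 -0.04]
[475.20998875 212.45754845 134.99137991]

[475. 212. 135.] -62 -50 err 0.0 q [ 0.57  1.2  -1.15  1.85  0.25  0.82  0.  ] wrist z 348.0 elbow [ 425. -305.  519.]
[500 120 220] -66 -20 err 0.0 q [ 0.58  0.81 -1.15  1.87  0.47  0.94 -0.3 ] wrist z 530.0 elbow [ 325. -239.  705.]
[547  26 190] -75 0 err 0.0 q [ 0.46  0.71 -0.9   1.87  0.7   0.91 -0.52] wrist z 521.0 elbow [ 316. -178.  744.]
[547  26  50] -75 0 err 0.0 q [ 0.34  0.89 -0.7   1.97  0.95  0.66 -0.73] wrist z 381.0 elbow [ 399. -164.  674.]

[475. 212. 135.] -62 -50 err 0.0 q [ 0.57  1.2  -1.15  1.85  0.25  0.82  0.  ] wrist z 348.0 elbow [ 425. -305.  519.]
[500 120 220] -66 -20 err 0.0 q [ 0.58  0.81 -1.15  1.87  0.47  0.94 -0.3 ] wrist z 530.0 elbow [ 325. -239.  705.]
[547  26 190] -45 0 err 0.0 q [ 0.52  0.78 -1.05  1.87  0.81  1.   -0.11] wrist z 521.0 elbow [ 327. -214.  718.]
[547  26  50] -45 0 err 0.0 q [ 0.42  0.95 -0.86  1.97  1.07  0.78 -0.31] wrist z 381.0 elb
[... 248 characters left out ...]
39.  705.]
[547  26 190] -20 0 err 0.0 q [ 0.57  0.84 -1.18  1.87  0.9   1.08  0.25] wrist z 521.0 elbow [ 338. -243.  691.]
[547  26  50] -20 0 err 0.0 q [ 0.48  1.01 -1.    1.96  1.16  0.89  0.05] wrist z 381.0 elbow [ 409. -241.  614.]

[475. 212. 135.] -62 -50 err 0.0 q [ 0.57  1.2  -1.15  1.85  0.25  0.82  0.  ] wrist z 348.0 elbow [ 425. -305.  519.]
[500 120 220] -66 -20 err 0.0 q [ 0.58  0.81 -1.15  1.87  0.47  0.94 -0.3 ] wrist z 530.0 elbow [ 325. -239.  705.]
[547  26 190] 10 0 err 0.0 q [ 0.59  0.88 -1.24  1.87  0.94  1.13  0.73] wrist z 520.0 elbow [ 345. -258.  675.]
[547  26  50] 10 0 err 0.0 q [ 0.51  1.05 -1.06  1.96  1.2   0.95  0.54] wrist z 381.0 elbow [ 412. -258.  595.]
```

carry_out(
  deltas=[0,0,0,0,0,-0.03,-0.45,0,0,0,0,0,-0.05,-0.45,0,0,0,0,0,-0.06,-0.45],
)

```text
clock: 18.45
eef_pos: [468.3, 224.6, 123.8]
tool_rot: [3.14, -0.875, 2.04]
force: [1.2, -0.1, -0.9]
width: 61.9
gripper_force: 0.0
```

```bash
python3 - <<'E'
from fk import *
st()
go([((500,120,220),-66,-20),((547,25.6,160),-75,0)],-.7,50)
E
```

```text
18.45 grasp pt [474.8 211.8 135.8] z [-0.346  0.685 -0.641] y [0.893 0.451 0.001] w 61.9 F [ 1.2 -0.1 -0.9] q [ 0.6   1.21 -1.16  1.82  0.25  0.83  0.03]
4 rows: -0.4, -7.5, 0.6, -0.0011, -0.0046, -0.032, -0.7, -0.4, -7.5, 0.6, -0.0054, -0.0044, -0.0316, -0.7, -0.4, -7.5, 0.6, -0.0095, -0.0041, -0.0307, -0.7, -0.4, -7.5, 0.6, -0.0135, -0.0038, -0.0292, -0.7
3 rows: -0.5, -6.7, 3, -0.042, 0.0016, 0.0063, -0.7, -0.5, -6.7, 3, -0.0408, 0.0037, 0.0112, -0.7, -0.5, -6.7, 3, -0.039, 0.0056, 0.0159, -0.7
```

carry_out(
  deltas=[-0.4,-7.5,0.6,-0.001,-0.005,-0.032,-0.7,-0.4,-7.5,0.6,-0.005,-0.004,-0.032,-0.7,-0.4,-7.5,0.6,-0.01,-0.004,-0.031,-0.7,-0.4,-7.5,0.6,-0.013,-0.004,-0.029,-0.7,-0.5,-6.7,3,-0.042,0.002,0.006,-0.7,-0.5,-6.7,3,-0.041,0.004,0.011,-0.7,-0.5,-6.7,3,-0.039,0.006,0.016,-0.7,0,0,0,0,0,0,-0.7],
)

```text
clock: 19.45
eef_pos: [547.3, 26.3, 141.2]
tool_rot: [-3.139, 0.002, 1.83]
force: [0.2, 1.0, 0.6]
width: 72.9
gripper_force: 0.0
```

```bash
python3 - <<'E'
from fk import *
st();rec()
c=ctrl.calibration('wrist')
cv2.imwrite('pics/wrist4.png',ctrl.get_image('wrist')[:,:,::-1])
np.savez('w4.npz',**{k:np.asarray(c[k]) for k in('mtx','R','t')})
go([((547,25.6,160),-75,0),((547,25.6,80),-75,0)],-.7,40)
print([ (n,proj(c,np.array(X),True).round()) for n,X in dict(cuprim=(547,25.6,56),cupbot=(547,25.6,10),coast=(496,-305,25)).items()])
E
```

```text
19.45 grasp pt [547.3  26.3 159.9] z [-0.002 -0.003 -1.   ] y [ 0.967  0.256 -0.003] w 72.9 F [0.2 1.  0.6] q [ 0.36  0.7  -0.72  1.88  0.63  0.81 -0.45]
1 rows: -0.1, 0, -0.1, -0.0017, -0.0009, 0.0004, -0.7
3 rows: 0, 0, 0, 0, 0, 0.0267, -0.7, 0, 0, 0, 0, 0, 0.0267, -0.7, 0, 0, 0, 0, 0, 0.0267, -0.7
[('cuprim', array([320., 242.])), ('cupbot', array([320., 224.])), ('coast', array([206., 484.]))]
```

View pics/wrist4.png

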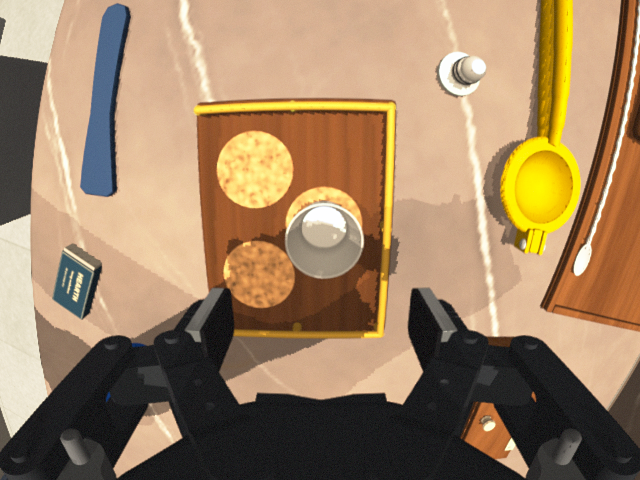

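The cup is centred at (324,241), with the bare inlays at (255,170) for green and (259,274) for brown. I measure these with the wrist camera.

```bash
python3 - <<'E'
from fk import *
c=dict(np.load('w4.npz'))
im=cv2.imread('pics/wrist4.png');hsv=cv2.cvtColor(im,cv2.COLOR_BGR2HSV)
for n,p,z in(('cup',(324,241),56),('gin',(255,170),10),('bin',(259,274),10)):print(n,onz(c,p,z,True).round(1))
# rails inner top corners
for n,p in(('railBL',(393,104)),('railBR',(382,333))):print(n,onz(c,p,27,True).round(1))
# home bottle axes from grasp poses (bottle ~2-3 mm behind grasp pt along heading)
for i,(g,h) in dict(green=((492.3,51.3),-60),brown=((508.1,-24),92.8)).items():
    u=np.array([np.cos(np.radians(h)),np.sin(np.radians(h))]);print(i,np.array(g)-3*u)
E
```

```text
cup [549.4  27.   56. ]
gin [489.4  53.6  10. ]
bin [510.2 -26.6  10. ]
railBL [572.4 125.3  27. ]
railBR [617.1 -44.4  27. ]
green [490.8         53.89807621]
brown [508.24654931 -26.99641841]
```

carry_out(
  deltas=[0,0,0,0,0.001,0.04,-0.7,0,0,0,0,0,0.035,-0.7,0,0,0,0,0,0.025,-0.7,0,0,0,0,0,0.015,-0.7,0,0,0,0,0,0,-0.7],
)

```text
clock: 20.12
eef_pos: [548.6, 26.8, 26.3]
tool_rot: [-3.14, -0.0, 1.829]
force: [0.1, -1.1, 0.2]
width: 72.4
gripper_force: 0.0
```

```bash
python3 - <<'E'
from fk import *
st();rec()
a=ctrl.get_image('side')[180:330,220:420,::-1];cv2.imwrite('pics/side5.png',cv2.resize(a,None,fx=4,fy=4,interpolation=cv2.INTER_CUBIC))
E
```

```text
20.12 grasp pt [548.6  26.8  45. ] z [-0.002 -0.    -1.   ] y [ 0.967  0.255 -0.002] w 72.4 F [ 0.1 -1.1  0.2] q [ 0.26  0.86 -0.57  1.93  0.82  0.59 -0.6 ]
```

View pics/side5.png

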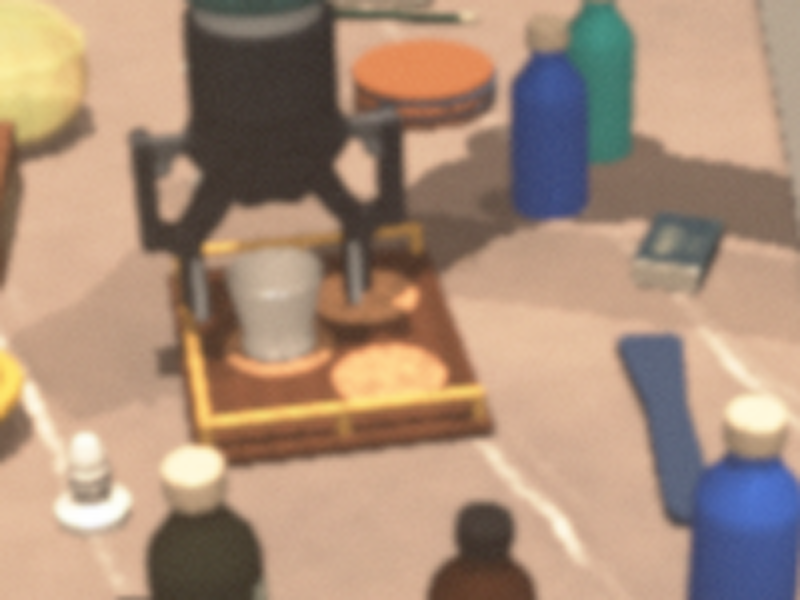

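The fingers straddle the cup, tips about level with its middle and clear of the rail. Both bottles stand on the mat. Now I close.

carry_out(
  deltas=[0,0,0,0,0,0,1,0,0,0,0,0,0,1,0,0,0,0,0,0,1,0,0,0,0,0,0,1],
)

```text
clock: 20.68
eef_pos: [549.8, 26.6, 28.3]
tool_rot: [3.14, 0.002, 1.829]
force: [-1.4, 0.3, 6.6]
width: 46.4
gripper_force: 60.3
```

```bash
python3 - <<'E'
from fk import *
st();rec()
cs,ct=ctrl.calibration('side'),ctrl.calibration('top')
print(onz(cs,(326,198),25),onz(ct,(469.3,248.5),25),tri(ray(cs,(326,198)),ray(ct,(469.3,248.5))))
E
```

```text
20.68 grasp pt [549.7  26.6  47. ] z [ 0.002 -0.002 -1.   ] y [0.967 0.255 0.001] w 46.4 F [-1.4  0.3  6.6] q [ 0.26  0.86 -0.57  1.93  0.82  0.59 -0.6 ]
[ 493.78857583 -294.79108961   25.        ] [ 496.7806954  -304.98001643   25.        ] (array([ 496.28595055, -306.24367413,   20.33784846]), [np.float64(1.6037451734801138), np.float64(1.6037451734802035)])
```

carry_out(
  deltas=[0,0,0,0,0,-0.015,1,0,0,0,0,0,-0.025,1,0,0,0,0,0,-0.03,1,0,0,0,0,0,-0.03,1],
)

```text
clock: 21.18
eef_pos: [549.2, 26.5, 128.8]
tool_rot: [-3.142, 0.001, 1.829]
force: [0.4, 0.5, -0.6]
width: 46.6
gripper_force: 61.5
```

```bash
python3 - <<'E'
from fk import *
from sim import sim
st();rec()
sim(np.array(ctrl.read_state()['qpos']),[((497,-240,150),-75,0),((497,-305,64),-75,0)])
go([((497,-240,150),-75,0)],1,40)
E
```

```text
21.18 grasp pt [549.2  26.5 147.5] z [ 0.    -0.001 -1.   ] y [ 0.967  0.255 -0.   ] w 46.6 F [ 0.4  0.5 -0.6] q [ 0.35  0.72 -0.71  1.88  0.66  0.78 -0.46]
[ 497 -240  150] -75 0 err 0.0 q [ 0.87  0.73 -0.74  1.9   0.69  0.79  0.01] wrist z 481.0 elbow [ 223. -293.  739.]
[ 497 -305   64] -75 0 err 0.0 q [ 0.9   0.87 -0.64  1.86  0.81  0.69  0.03] wrist z 395.0 elbow [ 250. -346.  680.]
7 rows: 0, 0, 0, -0.0349, -0.0169, -0.0003, 1, 0, 0, 0, -0.0349, -0.0169, -0.0003, 1, 0, 0, 0, -0.0349, -0.0169, -0.0003, 1, 0, 0, 0, -0.0349, -0.0169, -0.0003, 1, 0, 0, 0, -0.0349, -0.0169, -0.0003, 1, 0, 0, 0, -0.0349, -0.0169, -0.0003, 1, 0, 0, 0, -0.0349, -0.0169, -0.0003, 1
```

carry_out(
  deltas=[0,0,0,-0.035,-0.017,-0.01,1,0,0,0,-0.035,-0.017,-0.01,1,0,0,0,-0.035,-0.017,0,1,0,0,0,-0.035,-0.017,0,1,0,0,0,-0.035,-0.017,0,1,0,0,0,-0.035,-0.017,0,1,0,0,0,-0.035,-0.017,0,1,0,0,0,0,0,0,1],
)

```text
clock: 22.18
eef_pos: [495.2, -244.9, 147.7]
tool_rot: [-3.14, 0.003, 1.822]
force: [-0.4, 0.5, 0.0]
width: 46.5
gripper_force: 61.5
```

```bash
python3 - <<'E'
from fk import *
st()
ct=ctrl.calibration('top')
print('turq',onz(ct,(445,295),120),'blue',onz(ct,(405,273),120))
c=ctrl.calibration('wrist');im=ctrl.get_image('wrist')[:,:,::-1]
cv2.imwrite('pics/wrist5.png',im)
np.savez('w5.npz',**{k:np.asarray(c[k]) for k in('mtx','R','t')})
hsv=cv2.cvtColor(np.ascontiguousarray(im),cv2.COLOR_BGR2HSV)
m=cv2.inRange(hsv,(3,130,90),(14,255,255));k,_,s,cen=cv2.connectedComponentsWithStats(m)
for i in range(1,k):
    if s[i,4]>300:print(s[i],cen[i],onz(c,cen[i],25,True).round(1))
E
```

```text
22.18 grasp pt [ 495.2 -244.9  166.4] z [-0.001 -0.004 -1.   ] y [ 0.969  0.249 -0.002] w 46.5 F [-0.4  0.5  0. ] q [ 0.88  0.71 -0.76  1.86  0.65  0.84  0.04]
turq [ 380.11815071 -235.16890725  120.        ] blue [ 411.96304449 -158.91712243  120.        ]
[ 352    0  171   23 1962] [454.96992864   6.90061162] [549.7 -56.6  25. ]
[432  23  97  19 345] [480.31014493  32.0173913 ] [573.4 -68.8  25. ]
[ 617   77   23  149 1698] [632.15194346 170.95995289] [ 763.2 -118.9   25. ]
[ 249  235  110   57 1631] [288.58430411 257.690374  ] [ 477.9 -275.    25. ]
```

View pics/wrist5.png

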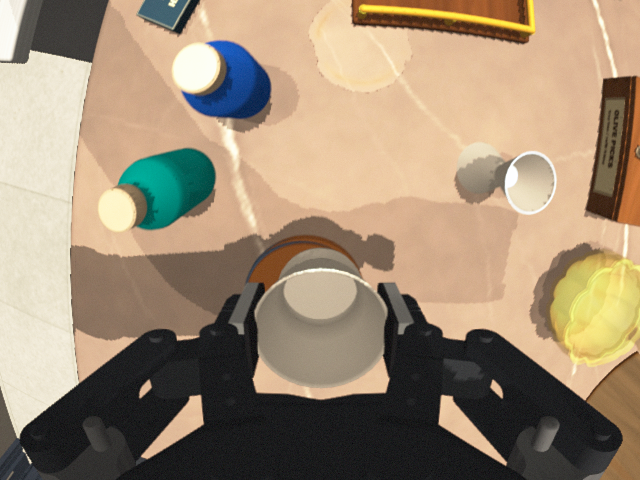

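The cup is held upright at (320,320), and the orange coaster stack is partly hidden beneath it at about (300,260). The bystanders stand well clear. I keep the two-view coaster centre, (497,-305.5).

carry_out(
  deltas=[0,0,0,-0.03,-0.007,0.005,1,0,0,0,-0.029,-0.006,0.015,1,0,0,0,0,0,0.03,1,0,0,0,0,0,0.03,1,0,0,0,0,0,0.012,1,0,0,0,0,0,0,1],
)

```text
clock: 22.98
eef_pos: [499.3, -300.1, 55.4]
tool_rot: [-3.141, 0.001, 1.83]
force: [-0.1, 1.0, -0.3]
width: 46.3
gripper_force: 61.6
```

```bash
python3 - <<'E'
from fk import *
st();go([((497,-305.5,66),-75,0)],1)
E
```

```text
22.98 grasp pt [ 499.3 -300.1   74.1] z [-0.001 -0.001 -1.   ] y [ 0.967  0.257 -0.001] w 46.3 F [-0.1  1.  -0.3] q [ 0.89  0.86 -0.66  1.83  0.78  0.73  0.05]
1 rows: 0, 0, -0.1, -0.0046, -0.0036, 0.0081, 1
```

carry_out(
  deltas=[0,0,0,-0.005,-0.004,0.008,1,0,0,0,0,0,0,1,0,0,0,0,0,0.002,1,0,0,0,0,0,0,1],
)

```text
clock: 23.48
eef_pos: [496.5, -307.1, 45.5]
tool_rot: [-3.141, 0.002, 1.829]
force: [0.4, 1.1, -0.7]
width: 46.3
gripper_force: 61.6
```

carry_out(
  deltas=[0,0,0,0.001,0,0.001,1,0,0,0,0,0,0,1,0,0,0,0,0,0.001,1,0,0,0,0,0,0,1],
)

```text
clock: 23.98
eef_pos: [496.3, -306.4, 43.8]
tool_rot: [-3.141, 0.002, 1.829]
force: [-1.2, 0.3, 4.6]
width: 46.7
gripper_force: 61.9
```

Contact at the expected height, so I release and rise.

carry_out(
  deltas=[0,0,0,0,0,0,-0.7,0,0,0,0,0,0,-0.7,0,0,0,0,0,0,-0.7,0,0,0,0,0,0,-0.7,0,0,0,0,0,-0.02,-0.7,0,0,0,0,0,-0.04,-0.7,0,0,0,0,0,-0.06,-0.7,0,0,0,0.02,0,-0.06,-0.45,0,0,0,0.06,0,-0.02,-0.45,0,0,0,0.06,0,0,-0.45],
)

```text
clock: 25.22
eef_pos: [461.8, -169.8, 245.3]
tool_rot: [3.138, 0.005, 1.828]
force: [-0.3, 0.3, 0.6]
width: 61.6
gripper_force: 0.0
```

```bash
python3 - <<'E'
from fk import *
from sim import sim
st()
c=ctrl.calibration('wrist');im=np.ascontiguousarray(ctrl.get_image('wrist')[:,:,::-1])
t=np.ascontiguousarray(ctrl.get_image('top')[:,:,::-1])
cv2.imwrite('pics/top6.png',t);cv2.imwrite('pics/wrist6.png',im)
np.savez('w6.npz',**{k:np.asarray(c[k]) for k in('mtx','R','t')})
a=cv2.resize(t[150:330,130:500],(800,389),interpolation=cv2.INTER_CUBIC)
b=cv2.resize(im[100:310],(800,210*5//4))[:211]
w=proj(c,np.array([497,-305.5,25]),True);print(w,proj(ctrl.calibration('top'),np.array([497,-305.5,25])))
b=np.zeros((211,800,3),np.uint8);u,v=(w-(100,52)).astype(int).clip(0)
p=im[v:v+105,u:u+200];b[:p.shape[0]*2,:p.shape[1]*2]=cv2.resize(p,None,fx=2,fy=2)
cv2.imwrite('pics/m6.png',np.vstack([a,b]));print(u,v)
r=json.load(open('rel_brown.json'));R=Ro.from_euler('xyz',r[1]).as_matrix();g=np.array(r[0])-R[:,2]*ctrl.grip_depth
sim(np.array(ctrl.read_state()['qpos']),[((480,0,260),-70,-10),(g-R[:,2]*140,-63,-50),(g,-63,-50)])
E
```

```text
25.23 grasp pt [ 461.7 -169.7  264. ] z [ 0.005 -0.003 -1.   ] y [0.967 0.254 0.004] w 61.6 F [-0.3  0.3  0.6] q [ 0.9   0.51 -0.89  1.92  0.49  0.94  0.03]
[319.19873597 325.30070903] [469.55341498 248.42775875]
219 273
[480   0 260] -70 -10 err 0.0 q [ 0.7   0.57 -0.97  1.91  0.36  0.95 -0.08] wrist z 585.0 elbow [ 217. -204.  791.]
[475. 212. 135.] -63 -50 err 0.0 q [ 0.56  1.17 -1.1   1.86  0.18  0.79  0.07] wrist z 348.0 elbow [ 422. -296.  537.]
[427. 308.  45.] -63 -50 err 0.0 q [ 0.37  1.27 -0.99  1.98  0.23  0.46  0.02] wrist z 258.0 elbow [ 490. -218.  481.]
```

View pics/m6.png

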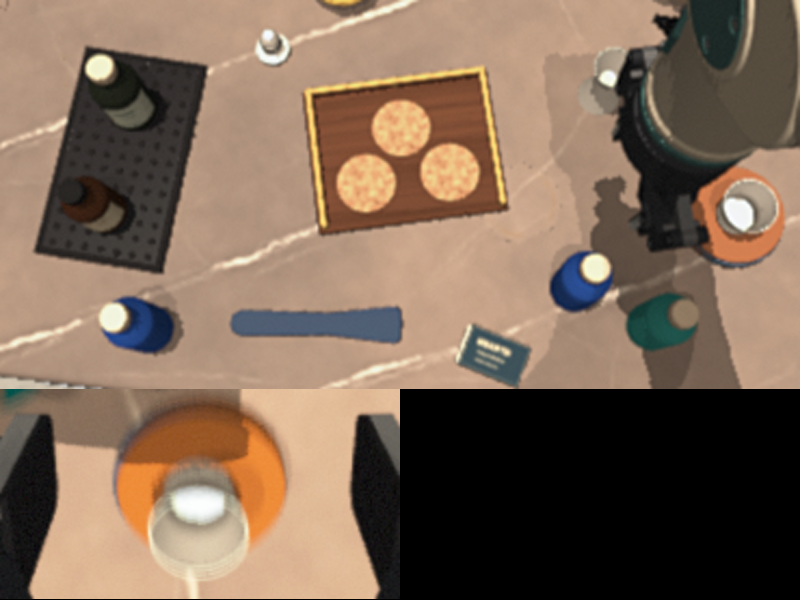

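```bash
python3 - <<'E'
from fk import *
c=dict(np.load('w6.npz'));ct=ctrl.calibration('top')
print('rim wrist',onz(c,(318.5,344.8),71,True).round(1),'rim top',onz(ct,(751/2.162+130,206/2.162+150),71).round(1))
im=cv2.imread('pics/wrist6.png');hsv=cv2.cvtColor(im,cv2.COLOR_BGR2HSV)
m=cv2.inRange(hsv,(5,140,70),(18,255,255));k,l,s,cen=cv2.connectedComponentsWithStats(m)
i=max((j for j in range(1,k) if abs(cen[j][0]-319)<60 and abs(cen[j][1]-325)<60),key=lambda j:s[j,4]);print(s[i])
cn=max(cv2.findContours((l==i).astype(np.uint8),0,1)[0],key=len)[:,0]
X=np.array([onz(c,p,25,True)[:2] for p in cn])
o=least_squares(lambda p:np.hypot(*(X-p[:2]).T)-49,[497,-306],loss='cauchy',f_scale=1.0);print('coaster',o.x,np.median(abs(o.fun)))
t=cv2.imread('pics/top0.png');hsv=cv2.cvtColor(t,cv2.COLOR_BGR2HSV);m=cv2.inRange(hsv,(3,130,110),(14,255,255));m[:, :440]=0;m[:220]=0
cn=max(cv2.findContours(m,0,1)[0],key=len)[:,0]
X=np.array([onz(ct,p,25)[:2] for p in cn])
o=least_squares(lambda p:np.hypot(*(X-p[:2]).T)-49,[497,-306],loss='cauchy',f_scale=1.0);print('coaster top',o.x,np.median(abs(o.fun)))
E
```

```text
rim wrist [ 495.4 -302.1   71. ] rim top [ 493.9 -306.5   71. ]
[ 278  279   84   71 3144]
coaster [ 497.10019425 -299.86211321] 3.0352605470972094
coaster top [ 499.69609532 -304.94972146] 1.7367572434374665
```

The cup stands upright on the stack. Measured within the same view, it is about 3–4 mm from the coaster centre. Both bottles are upright on the mat and all three inlays are bare. I return the brown bottle first.

```bash
python3 - <<'E'
from fk import *
r=json.load(open('rel_brown.json'));R=Ro.from_euler('xyz',r[1]).as_matrix();g=np.array(r[0])-R[:,2]*ctrl.grip_depth
go([((480,0,260),-70,-10),(g-R[:,2]*140,-63.3,-50)],-.45,50)
E
```

```text
4 rows: 0.1, 2.5, -1.2, 0.0391, 0.0158, 0.0007, -0.45, 0.1, 2.5, -1.2, 0.0387, 0.0166, 0.0024, -0.45, 0.1, 2.5, -1.2, 0.0382, 0.0174, 0.004, -0.45, 0.1, 2.5, -1.2, 0.0376, 0.0182, 0.0056, -0.45
6 rows: 0.6, 6.7, -1, 0.0314, 0.0112, 0.0256, -0.45, 0.6, 6.7, -1, 0.028, 0.012, 0.0289, -0.45, 0.6, 6.7, -1, 0.0243, 0.0128, 0.0319, -0.45, 0.6, 6.7, -1, 0.0202, 0.0135, 0.0343, -0.45, 0.6, 6.7, -1, 0.0158, 0.0142, 0.0363, -0.45, 0.6, 6.7, -1, 0.0112, 0.0148, 0.0377, -0.45
```

carry_out(
  deltas=[0.1,2.5,-1.2,0.039,0.016,0.001,-0.45,0.1,2.5,-1.2,0.039,0.017,0.002,-0.45,0.1,2.5,-1.2,0.038,0.017,0.004,-0.45,0.1,2.5,-1.2,0.038,0.018,0.006,-0.45,0.6,6.7,-1,0.031,0.011,0.026,-0.45,0.6,6.7,-1,0.028,0.012,0.029,-0.45,0.6,6.7,-1,0.024,0.013,0.032,-0.45,0.6,6.7,-1,0.02,0.013,0.034,-0.45,0.6,6.7,-1,0.016,0.014,0.036,-0.45,0.6,6.7,-1,0.011,0.015,0.038,-0.45,0,0,0,0,0,0,-0.45],
)

```text
clock: 26.7
eef_pos: [472.3, 218.3, 116.5]
tool_rot: [-3.129, -0.882, 2.024]
force: [0.4, -0.8, 1.6]
width: 62.1
gripper_force: 0.0
```

```bash
python3 - <<'E'
from fk import *
st()
r=json.load(open('rel_brown.json'));R=Ro.from_euler('xyz',r[1]).as_matrix();g=np.array(r[0])-R[:,2]*ctrl.grip_depth
go([(g-R[:,2]*100,-63.3,-50),(g,-63.3,-50)],-.45,40)
E
```

```text
26.7 grasp pt [478.8 205.4 128.4] z [-0.349  0.689 -0.635] y [ 0.895  0.446 -0.008] w 62.1 F [ 0.4 -0.8  1.6] q [ 0.59  1.2  -1.1   1.8   0.19  0.83  0.1 ]
2 rows: -0.1, -0.3, -0.2, 0.0048, 0, 0.0209, -0.45, -0.1, -0.3, -0.2, 0.0049, 0, 0.0209, -0.45
3 rows: 0, 0, 0, 0.0001, 0, 0.0334, -0.45, 0, 0, 0, 0.0001, 0, 0.0334, -0.45, 0, 0, 0, 0.0001, 0, 0.0334, -0.45
```

carry_out(
  deltas=[-0.1,-0.3,-0.2,0.005,0,0.021,-0.45,-0.1,-0.3,-0.2,0.005,0,0.021,-0.45,0,0,0,0,0,0.033,-0.45,0,0,0,0,0,0.033,-0.45,0,0,0,0,0,0.024,-0.45,0,0,0,0,0,0,-0.45],
)

```text
clock: 27.45
eef_pos: [426.1, 313.7, 43.2]
tool_rot: [3.131, -0.863, 2.044]
force: [0.2, -0.8, 1.0]
width: 61.8
gripper_force: 0.0
```

```bash
python3 - <<'E'
from fk import *
st()
r=json.load(open('rel_brown.json'));R=Ro.from_euler('xyz',r[1]).as_matrix();g=np.array(r[0])-R[:,2]*ctrl.grip_depth
print(g);go([(g+(0,0,.5),-63.3,-50)],-.45,40)
E
```

```text
27.45 grasp pt [432.5 301.   55.4] z [-0.337  0.681 -0.65 ] y [0.894 0.449 0.007] w 61.8 F [ 0.2 -0.8  1. ] q [ 0.41  1.27 -1.02  1.92  0.24  0.52  0.04]
[427.10971018 308.42143604  45.11760465]
1 rows: 0.3, 0.5, 0.3, -0.0014, -0.0016, 0.0132, -0.45
```

carry_out(
  deltas=[0.3,0.5,0.3,-0.001,-0.001,0.013,-0.45,0,0,0,0,0,0,-0.45],
)

```text
clock: 27.7
eef_pos: [421.6, 321.2, 32.8]
tool_rot: [-3.138, -0.874, 2.031]
force: [-0.8, 0.0, 0.2]
width: 61.9
gripper_force: 0.0
```

```bash
python3 - <<'E'
from fk import *
st()
r=json.load(open('rel_brown.json'));R=Ro.from_euler('xyz',r[1]).as_matrix();g=np.array(r[0])-R[:,2]*ctrl.grip_depth
go([(g+(0,0,.5),-63.3,-50)],-.45,40)
E
```

```text
27.7 grasp pt [428.  308.3  44.8] z [-0.344  0.685 -0.642] y [ 0.895  0.447 -0.002] w 61.9 F [-0.8  0.   0.2] q [ 0.39  1.29 -1.01  1.92  0.25  0.5   0.04]
1 rows: 0, -0.1, -0.2, 0.0009, -0.0008, -0.0002, -0.45
```

carry_out(
  deltas=[0,0,-0.2,0.001,-0.001,0,-0.45,0,0,0,0,0,0,1,0,0,0,0,0,0,1,0,0,0,0,0,0,1,0,0,0,0,0,0,1],
)

```text
clock: 28.32
eef_pos: [420.3, 321.8, 34.0]
tool_rot: [3.14, -0.874, 2.038]
force: [0.9, -2.6, 5.8]
width: 41.5
gripper_force: 60.9
```

carry_out(
  deltas=[0,0,0,0.019,0,-0.016,1,0,0,0,0.019,0,-0.016,1,0,0,0,0.02,0,-0.016,1,0,0,0,0.019,0,-0.016,1,0,0,0,0,0,0,1],
)

```text
clock: 28.95
eef_pos: [420.5, 322.4, 135.5]
tool_rot: [3.136, -0.873, 2.041]
force: [-0.7, 0.8, -2.3]
width: 41.7
gripper_force: 61.1
```

```bash
python3 - <<'E'
from fk import *
st()
R=Ro.from_euler('xyz',json.load(open('home_brown.json'))[1]).as_matrix();print(np.degrees(np.arctan2(-R[0,1],R[1,1])))
go([((508.1,-24,150),-87.2,-50)],1,35)
E
```

```text
28.95 grasp pt [426.9 309.5 147.5] z [-0.342  0.686 -0.642] y [0.893 0.45  0.004] w 41.7 F [-0.7  0.8 -2.3] q [ 0.44  1.14 -1.12  1.94  0.16  0.6  -0.02]
-87.25671858742206
10 rows: -1.8, 0, 1.6, -0.0214, -0.0072, -0.0259, 1, -1.8, 0, 1.6, -0.0215, -0.0057, -0.0261, 1, -1.8, 0, 1.6, -0.0217, -0.0043, -0.0263, 1, -1.8, 0, 1.6, -0.0218, -0.0029, -0.0264, 1, -1.8, 0, 1.6, -0.0218, -0.0015, -0.0264, 1, -1.8, 0, 1.6, -0.0219, 0, -0.0265, 1, -1.8, 0, 1.6, -0.0218, 0.0014, -0.0264, 1, -1.8, 0, 1.6, -0.0218, 0.0029, -0.0264, 1, -1.8, 0, 1.6, -0.0217, 0.0043, -0.0263, 1, -1.8, 0, 1.6, -0.0215, 0.0057, -0.0261, 1
```

carry_out(
  deltas=[-1.8,0,1.6,-0.021,-0.007,-0.026,1,-1.8,0,1.6,-0.021,-0.006,-0.026,1,-1.8,0,1.6,-0.022,-0.004,-0.026,1,-1.8,0,1.6,-0.022,-0.003,-0.026,1,-1.8,0,1.6,-0.022,-0.001,-0.026,1,-1.8,0,1.6,-0.022,0,-0.027,1,-1.8,0,1.6,-0.022,0.001,-0.026,1,-1.8,0,1.6,-0.022,0.003,-0.026,1,-1.8,0,1.6,-0.022,0.004,-0.026,1,-1.8,0,1.6,-0.022,0.006,-0.026,1,0,0,0,0,0,0,1],
)

```text
clock: 30.32
eef_pos: [507.4, -13.0, 132.1]
tool_rot: [-3.121, -0.87, 1.595]
force: [0.7, 1.0, -1.6]
width: 42.0
gripper_force: 61.4
```

```bash
python3 - <<'E'
from fk import *
st()
go([((508.1,-24,62),-87.25,-50)],1,25)
E
```

```text
30.32 grasp pt [508.2 -27.3 144.2] z [-0.039  0.763 -0.645] y [ 0.999  0.039 -0.013] w 42.0 F [ 0.7  1.  -1.6] q [ 1.05  1.15 -1.09  1.81  0.15  0.86  0.13]
4 rows: 0, 0, -0.2, -0.0152, 0.0003, 0.0139, 1, 0, 0, -0.2, -0.0152, 0.0002, 0.0139, 1, 0, 0, -0.2, -0.0152, 0.0002, 0.0139, 1, 0, 0, -0.2, -0.0152, 0.0001, 0.0139, 1
```

carry_out(
  deltas=[0,0,-0.2,-0.015,0,0.014,1,0,0,-0.2,-0.015,0,0.014,1,0,0,-0.2,-0.015,0,0.014,1,0,0,-0.2,-0.015,0,0.014,1,0,0,0,0,0,0,1],
)

```text
clock: 30.95
eef_pos: [504.6, -4.6, 50.1]
tool_rot: [-3.135, -0.873, 1.621]
force: [0.8, 0.0, -1.3]
width: 42.3
gripper_force: 61.3
```

```bash
python3 - <<'E'
from fk import *
st()
go([((508.1,-24,54),-87.25,-50)],1,25)
E
```

```text
30.95 grasp pt [505.5 -18.9  62.2] z [-0.045  0.765 -0.642] y [ 0.998  0.056 -0.004] w 42.3 F [ 0.8  0.  -1.3] q [ 1.01  1.27 -1.02  1.81  0.23  0.77  0.18]
1 rows: -0.5, 0, 0.1, -0.0096, 0.0025, 0.0012, 1
```

carry_out(
  deltas=[-0.2,0,0,-0.005,0.001,0,1,-0.2,0,0,-0.004,0.001,0.001,1,0,0,0,0,0,0,1],
)

```text
clock: 31.32
eef_pos: [508.2, -10.6, 44.5]
tool_rot: [3.136, -0.871, 1.624]
force: [0.5, -0.0, -1.6]
width: 41.9
gripper_force: 61.3
```

```bash
python3 - <<'E'
from fk import *
st()
go([((508.1,-24,53),-87.25,-50)],1,25)
E
```

```text
31.32 grasp pt [508.9 -24.9  56.6] z [-0.035  0.764 -0.644] y [0.999 0.049 0.004] w 41.9 F [ 0.5 -0.  -1.6] q [ 1.01  1.28 -1.01  1.81  0.23  0.77  0.19]
1 rows: 0.1, 0.1, 0.2, -0.0021, -0.0008, 0.003, 1
```

carry_out(
  deltas=[0,0.1,0.2,-0.002,-0.001,0.003,1,0,0,0,0,0,0,1,0,0,0,-0.001,0,0.001,1,0,0,0,0,0,0,1],
)

```text
clock: 31.82
eef_pos: [506.9, -9.0, 39.6]
tool_rot: [3.141, -0.874, 1.619]
force: [0.1, -0.3, -2.4]
width: 41.9
gripper_force: 61.4
```

```bash
python3 - <<'E'
from fk import *
st()
go([((508.1,-24,51),-87.25,-50)],1,25)
E
```

```text
31.82 grasp pt [507.6 -23.3  51.6] z [-0.036  0.766 -0.642] y [0.999 0.047 0.001] w 41.9 F [ 0.1 -0.3 -2.4] q [ 1.01  1.29 -1.01  1.81  0.24  0.76  0.19]
1 rows: 0, -0.1, 0, -0.0009, 0.0005, -0.0002, 1
```

carry_out(
  deltas=[0,0,0,-0.001,0,0,1,0,0,0,0,0,0,1,0,0,0,0,0,0,1],
)

```text
clock: 32.2
eef_pos: [507.0, -9.5, 39.1]
tool_rot: [3.14, -0.874, 1.619]
force: [-0.5, -0.3, -0.6]
width: 42.1
gripper_force: 61.4
```

carry_out(
  deltas=[0,0,0,-0.0005,0,0.0005,1,0,0,0,0,0,0,1],
)

```text
clock: 32.45
eef_pos: [507.0, -9.5, 39.0]
tool_rot: [3.14, -0.874, 1.619]
force: [-1.9, -2.1, 6.0]
width: 41.7
gripper_force: 62.0
```

carry_out(
  deltas=[0,0,0,0,0,0,-0.45,0,0,0,0,0,0,-0.45,0,0,0,0,0,0,-0.45,0,0,0,0,0,0,-0.45,0,0,0,0,0,-0.03,-0.45,0,0,0,0,0,-0.05,-0.45,0,0,0,0,0,-0.06,-0.45],
)

```text
clock: 33.33
eef_pos: [511.4, -117.2, 128.7]
tool_rot: [-3.141, -0.875, 1.619]
force: [1.3, 0.4, -0.1]
width: 61.8
gripper_force: 0.0
```

```bash
python3 - <<'E'
from fk import *
from sim import sim
st()
r=json.load(open('rel_green.json'));R=Ro.from_euler('xyz',r[1]).as_matrix();g=np.array(r[0])-R[:,2]*ctrl.grip_depth
print(g,np.degrees(np.arctan2(-R[0,1],R[1,1])))
w=[((500,-80,260),-80,-15),((470,250,275),-60,10),(g-R[:,2]*140,-60.4,50)]
q=sim(np.array(ctrl.read_state()['qpos']),w+[(g,-60.4,50),(g+(0,0,100),-60.4,50),((492.3,51.3,154),-60.3,50),((492.3,51.3,54),-60.3,50)])
go(w,-.45,55)
E
```

```text
33.33 grasp pt [ 512.1 -131.5  140.7] z [-0.038  0.766 -0.641] y [ 0.999  0.049 -0.   ] w 61.8 F [ 1.3  0.4 -0.1] q [ 1.14  1.19 -1.08  1.64  0.18  1.09  0.25]
[538.66694732 295.37629994  47.92516587] -60.40979543413231
[500 -80 260] -80 -15 err 0.0 q [ 0.88  0.65 -1.01  1.83  0.34  1.01 -0.06] wrist z 579.0 elbow [ 200. -272.  764.]
[470 250 275] -60 10 err 0.0 q [-0.09  0.56 -0.85  1.81  0.65  1.1  -0.7 ] wrist z 601.0 elbow [290.  10. 796.]
[486. 389. 138.] -60.4 50 err 0.0 q [-0.84  1.01 -0.47  1.49  1.02  1.56 -1.21] wrist z 354.0 elbow [334. 336. 616.]
[539. 295.  48.] -60.4 50 err 0.0 q [-0.71  1.09 -0.41  1.64  1.17  1.37 -1.3 ] wrist z 265.0 elbow [392. 305. 578.]
[539. 295. 148.] -60.4 50 err 0.0 q [-0.69  0.95 -0.44  1.64  1.1   1.45 -1.18] wrist z 364.0 elbow [362. 270. 648.]
[492.  51. 154.] -60.3 50 err 0.0 q [-0.42  0.77 -0.38  2.21  1.36  1.17 -1.43] wrist z 371.0 elbow [358. 140. 724.]
[492.  51.  54.] -60.3 50 err 0.0 q [-0.45  0.98 -0.34  2.21  1.51  1.15 -1.66] wrist z 271.0 elbow [426. 182. 632.]
4 rows: 1, -8.8, -1.5, 0.0285, -0.0025, -0.01, -0.45, 1, -8.8, -1.5, 0.0267, -0.002, -0.0142, -0.45, 1, -8.8, -1.5, 0.0243, -0.0016, -0.0181, -0.45, 1, -8.8, -1.5, 0.0213, -0.0014, -0.0216, -0.45
6 rows: 0.1, -4.1, -3.4, 0.0526, 0.0047, 0.0114, -0.45, 0.1, -4.1, -3.4, 0.0529, 0.0078, 0.0076, -0.45, 0.1, -4.1, -3.4, 0.0527, 0.011, 0.0038, -0.45, 0.1, -4.1, -3.4, 0.0521, 0.0141, 0.0001, -0.45, 0.1, -4.1, -3.4, 0.0511, 0.0172, -0.0037, -0.45, 0.1, -4.1, -3.4, 0.0496, 0.0201, -0.0073, -0.45
5 rows: 0.1, -8, 0.1, 0.0244, 0.0166, 0.0223, -0.45, 0.1, -8, 0.1, 0.0273, 0.0165, 0.0187, -0.45, 0.1, -8, 0.1, 0.0297, 0.0165, 0.0147, -0.45, 0.1, -8, 0.1, 0.0315, 0.0165, 0.0104, -0.45, 0.1, -8, 0.1, 0.0326, 0.0165, 0.0059, -0.45
```

carry_out(
  deltas=[1,-8.8,-1.5,0.028,-0.002,-0.01,-0.45,1,-8.8,-1.5,0.027,-0.002,-0.014,-0.45,1,-8.8,-1.5,0.024,-0.002,-0.018,-0.45,1,-8.8,-1.5,0.021,-0.001,-0.022,-0.45,0.1,-4.1,-3.4,0.053,0.005,0.011,-0.45,0.1,-4.1,-3.4,0.053,0.008,0.008,-0.45,0.1,-4.1,-3.4,0.053,0.011,0.004,-0.45,0.1,-4.1,-3.4,0.052,0.014,0,-0.45,0.1,-4.1,-3.4,0.051,0.017,-0.004,-0.45,0.1,-4.1,-3.4,0.05,0.02,-0.007,-0.45,0,0,0,0,0,0,-0.45],
)

```text
clock: 34.7
eef_pos: [469.0, 257.8, 255.9]
tool_rot: [3.137, 0.17, 2.111]
force: [-0.6, -0.9, -0.5]
width: 62.0
gripper_force: 0.0
```

```bash
python3 - <<'E'
from fk import *
st()
r=json.load(open('rel_green.json'));R=Ro.from_euler('xyz',r[1]).as_matrix();g=np.array(r[0])-R[:,2]*ctrl.grip_depth
go([(g-R[:,2]*140,-60.4,50)],-.45,45)
E
```

```text
34.7 grasp pt [467.3 260.5 274.4] z [ 0.091 -0.143 -0.986] y [0.857 0.515 0.005] w 62.0 F [-0.6 -0.9 -0.5] q [-0.1   0.56 -0.87  1.8   0.66  1.12 -0.7 ]
5 rows: 0.2, -8, 0.2, 0.0221, 0.0161, 0.0227, -0.45, 0.2, -8, 0.2, 0.0251, 0.0161, 0.0194, -0.45, 0.2, -8, 0.2, 0.0276, 0.0161, 0.0156, -0.45, 0.2, -8, 0.2, 0.0295, 0.016, 0.0116, -0.45, 0.2, -8, 0.2, 0.0309, 0.016, 0.0073, -0.45
```

carry_out(
  deltas=[0.2,-8,0.2,0.022,0.016,0.023,-0.45,0.2,-8,0.2,0.025,0.016,0.019,-0.45,0.2,-8,0.2,0.028,0.016,0.016,-0.45,0.2,-8,0.2,0.029,0.016,0.012,-0.45,0.2,-8,0.2,0.031,0.016,0.007,-0.45,0,0,0,0,0,0,-0.45],
)

```text
clock: 35.45
eef_pos: [493.7, 366.3, 115.5]
tool_rot: [-3.114, 0.875, 2.099]
force: [-0.7, -1.2, 0.3]
width: 61.9
gripper_force: 0.0
```

```bash
python3 - <<'E'
from fk import *
st()
r=json.load(open('rel_green.json'));R=Ro.from_euler('xyz',r[1]).as_matrix();g=np.array(r[0])-R[:,2]*ctrl.grip_depth
go([(g-R[:,2]*100,-60.4,50),(g-R[:,2]*10,-60.4,50)],-.45,40)
E
```

```text
35.45 grasp pt [486.9 379.  127.4] z [ 0.363 -0.677 -0.641] y [ 0.874  0.485 -0.018] w 61.9 F [-0.7 -1.2  0.3] q [-0.81  1.04 -0.48  1.47  1.01  1.58 -1.18]
1 rows: -1.1, 0.1, 0.4, -0.0019, 0.0045, 0.0263, -0.45
3 rows: 0, 0, 0, -0.0001, 0, 0.03, -0.45, 0, 0, 0, -0.0001, 0, 0.03, -0.45, 0, 0, 0, -0.0001, 0, 0.03, -0.45
```

carry_out(
  deltas=[-1.1,0.1,0.4,-0.002,0.004,0.026,-0.45,0,0,0,0,0,0.03,-0.45,0,0,0,0,0,0.03,-0.45,0,0,0,0,0,0.02,-0.45,0,0,0,0,0,0,-0.45],
)

```text
clock: 36.08
eef_pos: [543.7, 293.0, 58.1]
tool_rot: [3.12, 0.873, 2.063]
force: [0.4, -0.3, -0.1]
width: 61.9
gripper_force: 0.0
```

```bash
python3 - <<'E'
from fk import *
st()
r=json.load(open('rel_green.json'));R=Ro.from_euler('xyz',r[1]).as_matrix();g=np.array(r[0])-R[:,2]*ctrl.grip_depth
go([(g+(0,0,.5),-60.4,50)],-.45,40)
E
```

```text
36.08 grasp pt [536.6 305.4  70.1] z [ 0.38  -0.665 -0.643] y [0.874 0.487 0.014] w 61.9 F [ 0.4 -0.3 -0.1] q [-0.71  1.08 -0.43  1.59  1.13  1.42 -1.25]
1 rows: 0.1, 0, -0.9, 0.0103, -0.0034, 0.0214, -0.45
```

carry_out(
  deltas=[0,0,-0.4,0.005,-0.002,0.011,-0.45,0,0,-0.4,0.005,-0.001,0.01,-0.45,0,0,0,0,0,0,-0.45],
)

```text
clock: 36.45
eef_pos: [544.5, 285.2, 35.3]
tool_rot: [3.14, 0.873, 2.09]
force: [-0.1, 0.4, -0.0]
width: 62.1
gripper_force: 0.0
```

```bash
python3 - <<'E'
from fk import *
st()
r=json.load(open('rel_green.json'));R=Ro.from_euler('xyz',r[1]).as_matrix();g=np.array(r[0])-R[:,2]*ctrl.grip_depth
print(g);go([(g+(0,0,.5),-60.4,50)],-.45,40)
E
```

```text
36.45 grasp pt [537.4 297.7  47.3] z [ 0.382 -0.664 -0.643] y [0.867 0.498 0.001] w 62.1 F [-0.1  0.4 -0. ] q [-0.7   1.11 -0.42  1.6   1.15  1.4  -1.27]
[538.66694732 295.37629994  47.92516587]
1 rows: 0.2, 0, 0.1, -0.0025, -0.0001, 0.0013, -0.45
```

carry_out(
  deltas=[0.2,0,0.1,-0.002,0,0.002,-0.45,0,0,0,0,0,0,-0.45,0,0,0,0,0,0,1,0,0,0,0,0,0,1,0,0,0,0,0,0,1,0,0,0,0,0,0,1],
)

```text
clock: 37.2
eef_pos: [546.3, 283.3, 37.0]
tool_rot: [3.138, 0.873, 2.085]
force: [-1.8, 0.6, 5.3]
width: 45.2
gripper_force: 61.3
```

carry_out(
  deltas=[0,0,0,-0.019,0,-0.016,1,0,0,0,-0.019,0,-0.016,1,0,0,0,-0.02,0,-0.016,1,0,0,0,-0.019,0,-0.016,1,0,0,0,0,0,0,1],
)

```text
clock: 37.83
eef_pos: [547.1, 283.5, 138.0]
tool_rot: [3.133, 0.87, 2.081]
force: [0.3, 0.9, -1.6]
width: 45.4
gripper_force: 61.3
```

```bash
python3 - <<'E'
from fk import *
st()
go([((492.3,51.3,152),-60.3,50)],1,28)
E
```

```text
37.83 grasp pt [540.  295.9 150. ] z [ 0.381 -0.663 -0.645] y [0.869 0.494 0.005] w 45.4 F [ 0.3  0.9 -1.6] q [-0.68  0.96 -0.46  1.61  1.08  1.47 -1.16]
9 rows: 0, 0, 0, -0.0138, -0.018, 0.0159, 1, 0, 0, 0, -0.0138, -0.018, 0.0159, 1, 0, 0, 0, -0.0138, -0.018, 0.0159, 1, 0, 0, 0, -0.0138, -0.018, 0.0159, 1, 0, 0, 0, -0.0138, -0.018, 0.0159, 1, 0, 0, 0, -0.0138, -0.018, 0.0159, 1, 0, 0, 0, -0.0138, -0.018, 0.0159, 1, 0, 0, 0, -0.0138, -0.018, 0.0159, 1, 0, 0, 0, -0.0138, -0.018, 0.0159, 1
```

carry_out(
  deltas=[0,0,0,-0.014,-0.018,0.016,1,0,0,0,-0.014,-0.018,0.016,1,0,0,0,-0.014,-0.018,0.016,1,0,0,0,-0.014,-0.018,0.016,1,0,0,0,-0.014,-0.018,0.016,1,0,0,0,-0.014,-0.018,0.016,1,0,0,0,-0.014,-0.018,0.016,1,0,0,0,-0.013,-0.018,0.016,1,0,0,0,-0.013,-0.018,0.015,1,0,0,0,0,0,0,1],
)

```text
clock: 39.08
eef_pos: [497.9, 35.4, 138.6]
tool_rot: [-3.139, 0.873, 2.087]
force: [0.4, 0.7, -1.6]
width: 45.6
gripper_force: 61.3
```

```bash
python3 - <<'E'
from fk import *
st()
go([((492.3,51.3,70),-60.3,50)],1,22)
E
```

```text
39.08 grasp pt [490.9  47.9 150.6] z [ 0.376 -0.668 -0.643] y [ 0.871  0.492 -0.001] w 45.6 F [ 0.4  0.7 -1.6] q [-0.43  0.79 -0.4   2.19  1.32  1.19 -1.42]
4 rows: -0.1, 0, 0, 0.0158, 0.0008, 0.0125, 1, -0.1, 0, 0, 0.0158, 0.0008, 0.0125, 1, -0.1, 0, 0, 0.0158, 0.0007, 0.0125, 1, -0.1, 0, 0, 0.0158, 0.0007, 0.0125, 1
```

carry_out(
  deltas=[0,0,0,0.016,0.001,0.012,1,0,0,0,0.016,0.001,0.012,1,0,0,0,0.016,0.001,0.012,1,0,0,0,0.015,0,0.012,1,0,0,0,0,0,0,1],
)

```text
clock: 39.7
eef_pos: [499.5, 43.9, 58.2]
tool_rot: [-3.141, 0.87, 2.089]
force: [-0.1, -0.6, -0.4]
width: 45.5
gripper_force: 61.3
```

```bash
python3 - <<'E'
from fk import *
st()
go([((492.3,51.3,57),-60.3,50)],1,6)
E
```

```text
39.7 grasp pt [492.5  56.3  70.2] z [ 0.378 -0.664 -0.645] y [ 0.869  0.495 -0.   ] w 45.5 F [-0.1 -0.6 -0.4] q [-0.46  0.97 -0.37  2.18  1.43  1.17 -1.59]
3 rows: 0, 0, 0, 0.0024, -0.0009, 0.0039, 1, 0, 0, 0, 0.0024, -0.0009, 0.0039, 1, 0, 0, 0, 0.0024, -0.0009, 0.0039, 1
```

carry_out(
  deltas=[0,0,0,0.002,-0.001,0.004,1,0,0,0,0.003,-0.001,0.004,1,0,0,0,0.002,-0.001,0.004,1,0,0,0,0,0,0,1],
)

```text
clock: 40.2
eef_pos: [499.7, 37.0, 46.9]
tool_rot: [3.139, 0.872, 2.085]
force: [-1.0, 0.1, -1.1]
width: 45.4
gripper_force: 61.3
```

```bash
python3 - <<'E'
from fk import *
st()
go([((492.3,51.3,54.5),-60.3,50)],1,6)
E
```

```text
40.2 grasp pt [492.6  49.5  59. ] z [ 0.379 -0.665 -0.643] y [0.87  0.494 0.002] w 45.4 F [-1.   0.1 -1.1] q [-0.45  0.99 -0.36  2.18  1.46  1.17 -1.62]
1 rows: 0, 0, -0.1, 0.0045, 0.0007, 0.0015, 1
```

carry_out(
  deltas=[0,0,0,0.004,0.001,0.001,1,0,0,0,0,0,0,1,0,0,0,0,0,0,1],
)

```text
clock: 40.58
eef_pos: [499.7, 39.5, 43.3]
tool_rot: [3.138, 0.872, 2.085]
force: [0.2, 0.2, -1.3]
width: 45.3
gripper_force: 61.3
```

```bash
python3 - <<'E'
from fk import *
st()
go([((492.3,51.3,53.9),-60.3,50)],1,6)
E
```

```text
40.58 grasp pt [492.6  52.   55.3] z [ 0.379 -0.665 -0.643] y [0.869 0.494 0.002] w 45.3 F [ 0.2  0.2 -1.3] q [-0.46  1.   -0.36  2.18  1.46  1.17 -1.62]
1 rows: 0, 0, -0.1, 0.0008, -0.0006, 0.0012, 1
```

carry_out(
  deltas=[0,0,0,0.001,-0.0005,0.001,1,0,0,0,0,0,0,1,0,0,0,0,0,0,1],
)

```text
clock: 40.95
eef_pos: [499.5, 39.0, 42.0]
tool_rot: [3.138, 0.872, 2.085]
force: [-0.1, 0.8, -0.8]
width: 45.8
gripper_force: 61.4
```

carry_out(
  deltas=[0,0,0,0.0005,0,0.0005,1,0,0,0,0,0,0,1],
)

```text
clock: 41.2
eef_pos: [499.5, 38.9, 42.0]
tool_rot: [3.138, 0.874, 2.085]
force: [-1.5, 3.2, 5.7]
width: 45.1
gripper_force: 62.0
```

The bottle is seated, with the TCP within 0.2 mm of the pick pose. I release and back out.

carry_out(
  deltas=[0,0,0,0,0,0,-0.45,0,0,0,0,0,0,-0.45,0,0,0,0,0,0,-0.45,0,0,0,0,0,0,-0.45,0,0,0,0,0,-0.03,-0.45,0,0,0,0,0,-0.05,-0.45,0,0,0,0,0,-0.06,-0.45,0,0,0,-0.03,0,-0.05,-0.45,0,0,0,-0.03,0,-0.05,-0.45,0,0,0,0,0,-0.05,-0.45,0,0,0,0,0,0,-0.45],
)

```text
clock: 42.58
eef_pos: [407.8, 201.9, 275.3]
tool_rot: [3.13, 0.868, 2.083]
force: [0.4, 0.4, -0.8]
width: 62.0
gripper_force: 0.0
```

```bash
python3 - <<'E'
from fk import *
st()
t=np.ascontiguousarray(ctrl.get_image('top')[:,:,::-1]);s=np.ascontiguousarray(ctrl.get_image('side')[:,:,::-1])
t0=cv2.imread('pics/top0.png');z=lambda i:cv2.resize(i[150:290,250:380],None,fx=3,fy=3,interpolation=cv2.INTER_CUBIC)[:300]
a=np.hstack([z(t0),z(t)])[:, :800]
b=np.hstack([cv2.resize(s[160:320,190:420],(400,278)),cv2.resize(t[150:330,130:500],(400,195))[:195] if False else cv2.resize(t[150:330,130:500],(400,278))])
b=cv2.resize(b,(a.shape[1],278))
cv2.imwrite('pics/fin.png',np.vstack([a,b]))
E
```

```text
42.58 grasp pt [400.6 214.2 287.4] z [ 0.384 -0.659 -0.646] y [0.867 0.497 0.007] w 62.0 F [ 0.4  0.4 -0.8] q [-0.68  0.6  -0.56  1.97  0.9   1.5  -1.23]
```

View pics/fin.png

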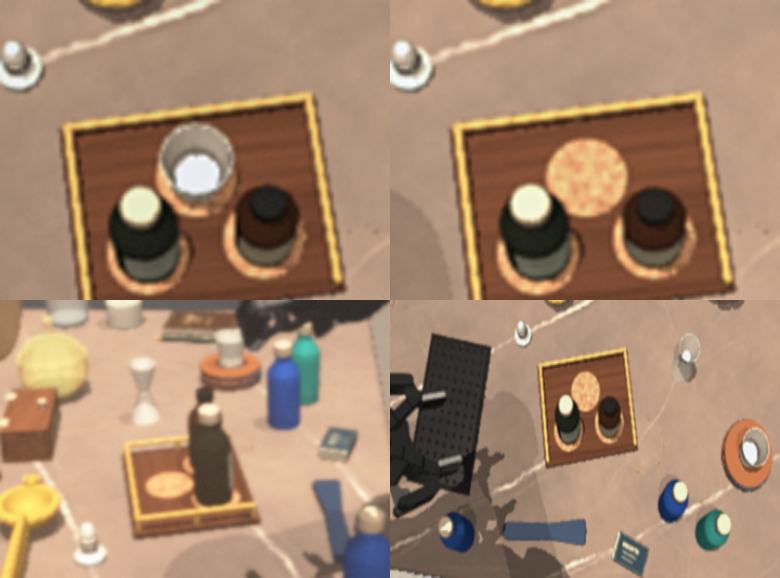

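The final views show both bottles upright in the same places as before: cap at (141,205) then versus (530-390,205) now for green, (268,203) versus (654-390,203) for brown. The cup stands upright near the middle of the coasters, the bystanders are unmoved, and the gripper touches nothing.

```bash
python3 -c "
from cell import ctrl
print(ctrl.finish_job())"
```

```text
the job is handed in; nothing more can be done
None
```

The job is handed in at about 43 s: both bottles went to the mat first, the cup now stands upright about 3–4 mm from the middle of the coaster stack, both bottles are back upright within about 1 mm of their spots, nothing tipped over or was disturbed, and no verdict was returned.

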